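# Turn facade sample tiles in the tipping cradle and set up the photo board

## Robot

A 6-joint arm with a two-finger parallel gripper is mounted at the origin on the work surface. World frame = base frame: x ahead of the robot, y to its left, z up, the work surface at z = 0. Lengths are in m, angles in rad, forces in N, time in s.
With the tool pointing down it reaches from about 0.375 to 0.9 m from the base axis. Payload 3.1 kg.
Tool frame: the origin (TCP) lies between the finger pads; the fingertips stand 17 mm ahead of it and the grasp point (between the pads) lies 2 mm behind it (robot.nose_length is the distance from the TCP to the fingertips, in m); z points along the fingers, y is the line along which they close (so a half turn about z gives the same grasp; the last joint's range is limited). The gripper opens to 87 mm and grips with 3 to 60 N. Pads are 19 mm wide; open, the fingers measure 117 mm over their backs; the gripper's body (75 mm by 190 mm) begins 51 mm behind the grasp point.
Start: joints at [-1.347, 0.527, 1.433, -0, 1.181, -0.178], TCP at [0.245, -0.575, 0.24] pointing down, gripper open.
Joint ranges: [-3.08, 3.08], [-0.75, 2.2], [0.22, 2.44], [-1.43, 4.57], [0, 2.65], [-2.85, 2.85]. Speed limits (rad/s): [2.79, 2.79, 3.14, 3.14, 3.14, 3.14].

## Interface

Orientations are given as a unit quaternion [x, y, z, w].
In Python, from rig import robot, cams gives the robot as it stands.
- The arm moves only by the shell command python3 -m pendant 'ROWS' [FORCE]. ROWS is JSON, a list of rows, each an object with "jaw": the opening, from 0 (shut) to 1 (fully open); "linear": the shift along the tool's x, y, z in cm, a list of three; "twist": the turn about the tool's z in degrees. A call has 1 to 12 rows; each row shifts and turns the commanded pose from where the row before left it, along the tool's axes as they then stand; what a row does not reach is not made up. A row lasts 1/12 s, in which the tool goes at most 41.7 mm and 7.16 degrees, less where a joint would pass 70% of its speed; a pose out of reach is approached as far as the arm can. A call is refused whole if a number of a shift passes 4.17 or a number of a turn 7.16, either way. A call with a gripper value outside its range is refused whole. The fingers move at their own pace and stop on an object; FORCE is the grip in N (left out, the last holds). Time passes only in rows, so rows that do not move let the fingers close. It gives the time, the measured TCP pose, the force, the opening and the grip force at its end, in the units of the state.
- robot.get_obs(): the state, without advancing time (a new reading comes with each control period).
- cams.camera(name): name is "scene" or "top" or "wrist"; returns a dict with "color" (400x640x3 uint8, blue, green, red), "depth" (400x640 float32, m along the optical axis (not along the pixel's ray), 0 where there is no reading), "fov_y" (degrees; the focal length in pixels is half the picture's height over the tangent of half this angle, whatever the lens; pixels are square), "cx", "cy" (the principal point, pixels), "k1" (the pictures are not rectified: a ray, as slopes to the right and down, at radius r is drawn at 1 + k1 r^2 times it, then the intrinsics apply), "view" (4x4, takes a point from world to camera coordinates). Camera axes: x right, y down, z forward; pixel columns grow to the right and rows downward; lengths in m; the calibration is good to about 2 mm. A picture is of the moment at which its call begins.
- robot.hand_in(): hands the job in; it is judged then, once.
The state is a dict: "time": time; "q": joint angles; "joint_velocities": joint speeds; "joint_torque": joint torques, N m; "position": TCP position; "tool_rot": TCP orientation; "ft_force": force on the tool from outside, world axes, zero at the start; "moment": the same for the moment, N m; "grip_width": finger opening in m; "grip_force": force on a finger pad.
Only numpy, scipy, OpenCV 4.12 (cv2) and the standard library are available. Lean on these libraries where they do the work, as an engineer would, in place of code of your own. Each camera call takes 0.05 s, during which the arm holds its last target. There are 200 camera calls.

## Task

The sample tiles came out of the packing ribbed back up, but are to be photographed glazed face up: bring the tipping cradle to its rest position, lay every tile in it on the wing nearer the robot, then tip the cradle fully over to its far stop and bring it back to rest, so that all of them tumble onto the other face (put any that did not turn through again). Then lay all the tiles flat, glazed face up, on the grey photo board, wholly on it, clear of the slotted holder and none on top of another, and move the scale plate from its parking block into the slot of the holder on the photo board, pushed fully home. Leave the cradle at rest and the other things on the desk where they are.

Things in the scene. Friction and masses are not known exactly. Their poses are not given: they have to be found in the camera images.
- tile0: square glazed sample tile, 48 x 48 x 10 mm, about 45 g; one of up to four alike, two or three are present. Terracotta with a ribbed back and a smooth white glazed face. Origin at its centre; its z axis points out of the RIBBED BACK (up at the start, down when the glazed face is up); x and y run along its edges, so four yaws are alike. It starts flat on the pad
- tile1: square glazed sample tile, 48 x 48 x 10 mm, about 45 g; one of up to four alike, two or three are present. Terracotta with a ribbed back and a smooth white glazed face. Origin at its centre; its z axis points out of the RIBBED BACK (up at the start, down when the glazed face is up); x and y run along its edges, so four yaws are alike. It starts flat on the pad
- tile2: square glazed sample tile, 48 x 48 x 10 mm, about 45 g; one of up to four alike, two or three are present. Terracotta with a ribbed back and a smooth white glazed face. Origin at its centre; its z axis points out of the RIBBED BACK (up at the start, down when the glazed face is up); x and y run along its edges, so four yaws are alike. It starts flat on the pad
- tile3: square glazed sample tile, 48 x 48 x 10 mm, about 45 g; one of up to four alike, two or three are present. Terracotta with a ribbed back and a smooth white glazed face. Origin at its centre; its z axis points out of the RIBBED BACK (up at the start, down when the glazed face is up); x and y run along its edges, so four yaws are alike. It starts flat on the pad
- tray (a joint): tilt of the cradle's V-shaped tray about its level cross axis (through point valley, along y), rad: 0 = at rest against its stop, the V symmetrical, 1.31 = tipped fully over away from the robot against the far stop. A friction hinge: it stays where it is left and takes about 2 to 4 N at the handle. It starts anywhere from 0 to 0.45
- valley (a point): middle of the valley line of the V-shaped tray, which is its hinge axis, 70 mm above the desk; turns with the tray. At joint 0 z is up, x points from the near wing (robot side) to the far wing, y along the valley. Two flat felt-lined wings rise from it at 30 degrees to level, each 68 mm long up the slope and 270 mm wide, open at both ends
- lip (a point): middle of the top of the lip that ends the far wing, 24 mm high above the felt, 68 mm up the wing; the near wing has no lip. A tile on the near wing rests with its lower edge in the valley and falls over onto the far wing, other face up, as the tray is tipped beyond about 1 rad. Three tiles fit side by side, 77 mm apart, with room for a finger between them
- cradle: fixed foot of the tipping cradle, base plate 130 x 306 x 8 mm, origin at the centre of its underside, below point valley, its axes level and those of point valley at joint 0; two stands 34 mm wide and 10 mm thick at y = +-147 mm carry the axis, up to 74 mm above the desk
- handle (a point): middle of the tray's handle, a level round bar, diameter 12 mm, 96 mm long along the tray's y, at x -80, z +60 mm in the frame of point valley, beyond the near wing's edge; 130 mm above the desk at rest. Two 8 mm stalks at its ends. It moves on an arc of 100 mm radius about the axis, up and away from the robot; it can be pinched from above across the bar, which turns between the fingers
- board: grey photo board, flat, 190 (x) x 200 (y) x 4 mm thick, fixed to the desk, origin at the centre of its underside; the slotted holder stands on it towards its +x edge (holder takes x from +57 to +91 mm, y +-50 mm), the rest is free for the tiles
- pad: corrugated cardboard packing pad, 220 (x) x 200 (y) x 4 mm, fixed to the desk, on which the tiles lie at the start; origin at the centre of its underside
- plate: photographic scale plate standing upright in the parking block: a flat white blade 70 mm wide (its y) and 4 mm thick (its x) with a grip rail along the top, 10 mm thick, 70 mm long, from 38 to 52 mm above the blade's lower edge. Origin at the middle of the lower edge, z up. About 45 g
- holder_hole0 (a point): middle of the mouth of the slot in the wooden holder on the photo board, 28 mm above the desk; z up; the slot runs along y, 72.4 mm long and 6.4 mm wide with small chamfers, 16 mm deep with a closed bottom
- park: wooden parking block, 34 (x) x 100 (y) x 24 mm high, fixed to the desk, origin at the centre of its underside, with a slot as in the holder, along y, 16 mm deep, in which the scale plate stands at the start
- stapler: black desk stapler, about 30 x 125 x 45 mm, a bystander; origin at the centre of its underside
- pinbox: clear pin box with black top, 46 x 46 x 56 mm, a bystander; origin under its centre
- notes: pad of sticky notes, 76 x 76 x 25 mm, a bystander; origin under its centre
- calculator: pocket calculator, 150 x 80 x 16 mm, a bystander; origin under its centre
- mug: blue mug, 80 mm across, 95 mm high, a bystander; origin under its centre
- tape: roll of clear tape lying flat, 60 mm across, 18 mm high, a bystander; origin under its centre
- carton: small cardboard carton, 90 x 130 x 60 mm, a bystander; origin under its centre
There are look-alikes about, which are no part of the job. What is shaped like the tile2 but purple is not meant.

How it is judged:
On the way, in this order (a step that is already met when the one before it is completed fails the run):
1. the cradle is at rest with every tile lying in its tray (value of joint tray below 0.09 rad and x of tile0 in the frame of valley between -0.075 and 0.075 m and y of tile0 in the frame of valley between -0.135 and 0.135 m and z of tile0 in the frame of valley between -0.01 and 0.06 m and x of tile1 in the frame of valley between -0.075 and 0.075 m and y of tile1 in the frame of valley between -0.135 and 0.135 m and z of tile1 in the frame of valley between -0.01 and 0.06 m and x of tile2 in the frame of valley between -0.075 and 0.075 m and y of tile2 in the frame of valley between -0.135 and 0.135 m and z of tile2 in the frame of valley between -0.01 and 0.06 m and x of tile3 in the frame of valley between -0.075 and 0.075 m and y of tile3 in the frame of valley between -0.135 and 0.135 m and z of tile3 in the frame of valley between -0.01 and 0.06 m), for 0.2 s.
2. the tray has been tipped over to its far stop (value of joint tray above 1.18 rad), for 0.2 s.
3. the cradle is back at rest and every tile has turned glazed face up (value of joint tray below 0.09 rad and angle between each of tile0, tile1, tile2, tile3's own z axis and vertical above 2.3 rad), for 0.2 s.
At the end, for the whole second after the job is handed in: Each tile lies flat and still on the photo board, glazed face up, its centre 15 mm or more inside the edges and at most 36 mm from the board's centre towards the holder, none on another; the scale plate stands in the holder slot at least 12.5 mm deep; the tray is within 0.09 rad of rest (value of joint tray below 0.09 rad and x of plate in the frame of holder_hole0 between -0.004 and 0.004 m and y of plate in the frame of holder_hole0 between -0.006 and 0.006 m and z of plate in the frame of holder_hole0 below -0.0125 m and angle between the y axis of plate and the y axis of board, either way round below 0.12 rad and angle between plate's own z axis and vertical below 0.25 rad and x of tile0 in the frame of board between -0.08 and 0.036 m and y of tile0 in the frame of board between -0.085 and 0.085 m and height (world z) of each of tile0, tile1, tile2, tile3 below 0.013 m and angle between each of tile0, tile1, tile2, tile3's own z axis and vertical above 3 rad and linear speed of each of tile0, tile1, tile2, tile3 below 0.02 m/s and x of tile1 in the frame of board between -0.08 and 0.036 m and y of tile1 in the frame of board between -0.085 and 0.085 m and x of tile2 in the frame of board between -0.08 and 0.036 m and y of tile2 in the frame of board between -0.085 and 0.085 m and x of tile3 in the frame of board between -0.08 and 0.036 m and y of tile3 in the frame of board between -0.085 and 0.085 m); the robot touches nothing.
It fails at once if one of the other things on the desk is moved by more than 30 mm (distance of any of stapler, pinbox, notes, calculator, mug, tape, carton from where it was at the start of the episode above 0.03 m).
Of tile0, tile1, tile2, tile3 only 2 to 3 are there at a start; the rules pass over those that are not, and their reading is None.
At some moment in a run one of tile0, tile1, tile2, tile3 may be knocked a few centimetres aside while the robot is not near it.
It also fails if it takes over 210 s, if anything falls off the work surface, if the arm or the gripper's body presses on something with over 40 N, if the wrist force passes 120 N, or if a joint passes its speed limit or range.

## Working session

There is one attempt and no reset: what is moved stays moved. The work goes in short steps, Python scripts to look and compute and a shell command to move; the robot and the scene stay as the last step left them, time stands still between calls to the robot, and variables do not carry over. Pictures are saved under pics/ and viewed, at most 14 in all, crops included, and the job is handed in when it is done.

```bash
ls; mkdir -p pics
cat > h.py <<'E'
import numpy as np, cv2
from rig import robot, cams
def cap(n):
    c=cams.camera(n); h=c["color"].shape[0]
    c["f"]=h/2/np.tan(np.radians(c["fov_y"])/2); c["view"]=np.array(c["view"]); return c
def ray(c,uv):
    d=(np.asarray(uv,float).reshape(-1,2)-[c["cx"],c["cy"]])/c["f"]; p=d.copy()
    for _ in range(20): p=d/(1+c["k1"]*(p**2).sum(1,keepdims=True))
    return np.c_[p,np.ones(len(p))]
def onplane(c,uv,z):
    R=c["view"][:3,:3];t=c["view"][:3,3];o=-R.T@t; w=ray(c,uv)@R
    return o+w*((z-o[2])/w[:,2])[:,None]
def cloud(c):
    h,w=c["depth"].shape; v,u=np.mgrid[:h,:w]
    r=ray(c,np.c_[u.ravel(),v.ravel()])*c["depth"].reshape(-1,1)
    R=c["view"][:3,:3];t=c["view"][:3,3]
    return ((r-t)@R).reshape(h,w,3)
def proj(c,P):
    P=np.asarray(P,float).reshape(-1,3)@c["view"][:3,:3].T+c["view"][:3,3]; p=P[:,:2]/P[:,2:]
    return p*(1+c["k1"]*(p**2).sum(1,keepdims=True))*c["f"]+[c["cx"],c["cy"]]
E
python3 - <<'E'
from h import *
for n in ("top","scene"):
    c=cap(n); cv2.imwrite(f"pics/{n}0.png",c["color"]); np.savez(f"{n}0.npz",**c)
    print(n,c["f"],c["k1"],-c["view"][:3,:3].T@c["view"][:3,3])
print(robot.get_obs())
E
```

```text
pics
top 510.58931994731984 -0.0978136660014101 [0.24552652 0.02434097 1.64207447]
scene 381.4678804209241 -0.029584567964715397 [1.08766108 0.41571119 0.75473941]
{'time': 0.1, 'q': array([-1.34648882e+00,  5.28382336e-01,  1.43373796e+00, -7.90179362e-06,
        1.18140306e+00, -1.78524300e-01]), 'joint_velocities': array([ 0.00054726, -0.00200705, -0.00194913,  0.00112195,  0.00080317,
        0.00207065]), 'joint_torque': array([ 1.20632872e-04, -4.40986454e+01, -1.77149910e+01,  6.35225535e-02,
        5.33709757e-02, -4.48651429e-05]), 'position': array([ 0.24488917, -0.57436353,  0.23867536]), 'tool_rot': array([ 9.79783542e-01,  2.00058191e-01, -2.57493395e-05, -9.65019365e-04]), 'ft_force': array([0.04687073, 0.50655033, 0.45533876]), 'moment': array([ 0.01672182,  0.01393341, -0.04337137]), 'grip_force': 0.0, 'grip_width': 0.08692578113696711}
```

View pics/top0.png

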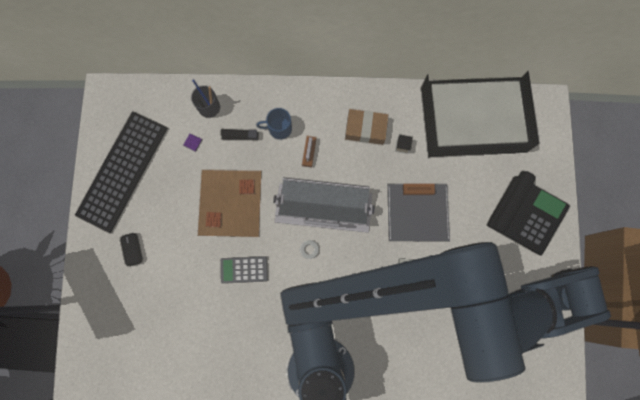

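View pics/scene0.png

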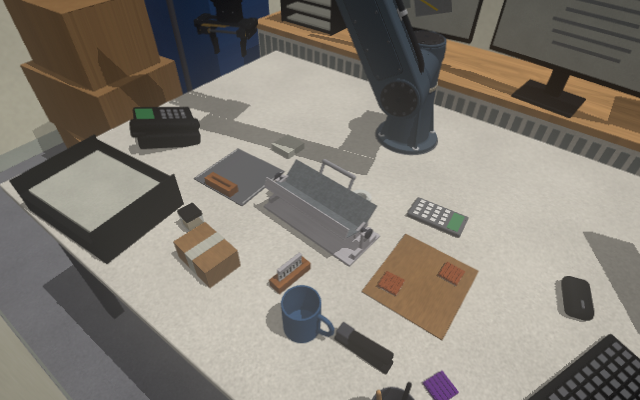

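The top view shows two tiles on the pad at (247,186) and (214,219). The cradle is at (325,205), the board at (418,212) with its holder at (418,189), and the plate in its park at (310,151). The notes pad is near (405,262), and the purple look-alike at (192,142) is to be ignored.

Run:
```python
from h import *
c=dict(np.load("top0.npz")); W=cloud(c); im=c["color"]; hsv=cv2.cvtColor(im,cv2.COLOR_BGR2HSV)
for n,(u,v) in dict(t0=(247,186),t1=(214,219),pad=(232,200),hold=(418,189),holdr=(412,183),board=(418,220),cr=(325,205),crn=(325,222),crf=(325,188),plate=(310,145),park=(306,160),foot=(300,190)).items():
    print(n,im[v,u],hsv[v,u],W[v,u].round(3))
def rects(mask,z,amin,roi):
    m=np.zeros_like(mask);x0,y0,x1,y1=roi;m[y0:y1,x0:x1]=mask[y0:y1,x0:x1]
    cs,_=cv2.findContours(m,cv2.RETR_EXTERNAL,cv2.CHAIN_APPROX_NONE)
    for k in cs:
        if cv2.contourArea(k)<amin: continue
        p=onplane(c,k.reshape(-1,2),z)[:,:2].astype(np.float32)
        r=cv2.minAreaRect(p*1000); print("  ",np.round(r[0],1),np.round(r[1],1),round(r[2],1))
h,s,v=cv2.split(hsv)
print("tiles");rects(((h<8)|(h>172)).astype(np.uint8)*(s>110)*1,.014,80,(190,160,270,245))
print("pad");rects(((s>70)&(h<25)).astype(np.uint8),.004,1000,(190,160,270,245))
print("board");rects(((v<140)).astype(np.uint8),.004,1000,(382,176,460,250))
print("holder");rects(((s>100)&(h<20)).astype(np.uint8),.028,80,(382,176,460,250))
print("park");rects(((s>70)&(h<25)).astype(np.uint8),.024,40,(295,130,325,172))
big=cv2.resize(im[125:255,190:460],None,fx=2.96,fy=2.96,interpolation=cv2.INTER_CUBIC);cv2.imwrite("pics/crop0.png",big)
# cradle height map along x
for u in (300,325,350):
    print([(vv,*W[vv,u].round(3)) for vv in range(176,236,4)])
```

```text
t0 [ 59  76 115] [  9 124 115] [0.578 0.257 0.013]
t1 [ 60  78 115] [ 10 122 115] [0.466 0.358 0.018]
pad [ 74  98 121] [ 15  99 121] [0.532 0.306 0.   ]
hold [ 58  76 103] [ 12 111 103] [ 0.576 -0.297  0.034]
holdr [115 128 143] [ 14  50 143] [ 0.598 -0.28   0.024]
board [90 89 89] [120   3  90] [ 0.481 -0.303 -0.001]
cr [88 87 85] [100   9  88] [0.51  0.002 0.076]
crn [113 110 113] [150   7 113] [0.447 0.002 0.147]
crf [102 100  97] [102  13 102] [0.562 0.003 0.085]
plate [127 126 130] [173   8 130] [0.708 0.054 0.058]
park [ 77  89 106] [ 12  70 106] [0.666 0.066 0.026]
foot [104 101  99] [108  12 104] [0.555 0.081 0.082]
tiles
pad
   [523.3 313.6] [216.1 195.8] 0.3
board
   [ 507.  -302.1] [191.7 201.5] 1.4
holder
   [ 579.5 -300.2] [29.8 95.6] 1.4
park
   [697.8  58.1] [31.8 99.8] 82.8
[(176, np.float64(0.617), np.float64(0.085), np.float64(0.004)), (180, np.float64(0.58), np.float64(0.081), np.float64(0.113)), (184, np.float64(0.573), np.float64(0.081), np.float64(0.087)), (188, np.float64(0.561), np.float64(0.081), np.float64(0.084)), (192, np.float64(0.55), np.float64(0.081),
[... 1889 characters left out ...]
oat64(0.551), np.float64(-0.075), np.float64(0.085)), (196, np.float64(0.54), np.float64(-0.075), np.float64(0.081)), (200, np.float64(0.528), np.float64(-0.075), np.float64(0.075)), (204, np.float64(0.516), np.float64(-0.076), np.float64(0.071)), (208, np.float64(0.503), np.float64(-0.076), np.float64(0.072)), (212, np.float64(0.489), np.float64(-0.075), np.float64(0.084)), (216, np.float64(0.475), np.float64(-0.075), np.float64(0.096)), (220, np.float64(0.46), np.float64(-0.074), np.float64(0.11)), (224, np.float64(0.461), np.float64(-0.081), np.float64(0.009)), (228, np.float64(0.449), np.float64(-0.081), np.float64(0.008)), (232, np.float64(0.436), np.float64(-0.081), np.float64(0.006))]
```

View pics/crop0.png

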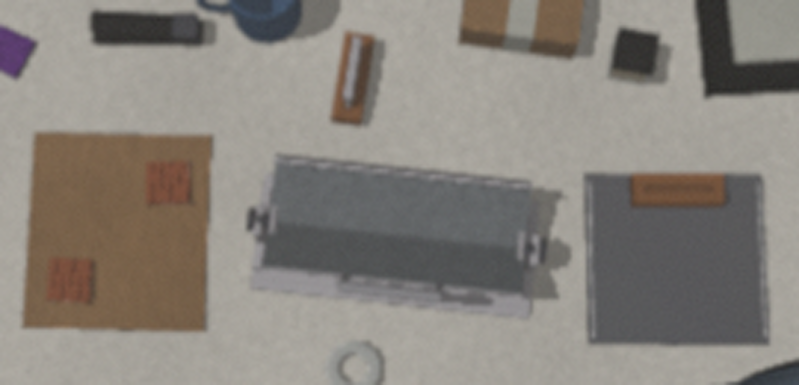

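The view shows the tray tipped by a small amount. The handle is at about crop (390,283), along the near edge. Next I'll fit the planes and locate the tiles.

```bash
cat >> h.py <<'E'
def go(target,yaw=None):
    """tool-frame shift (cm) from measured pose to world target; twist deg to yaw (tool x heading)"""
    from scipy.spatial.transform import Rotation as Ro
    o=robot.get_obs(); R=Ro.from_quat(o["tool_rot"]).as_matrix(); y0=np.degrees(np.arctan2(R[1,0],R[0,0]))
    tw=0 if yaw is None else -(yaw-y0)
    a=np.radians(y0-tw); d=np.asarray(target)-o["position"]
    sh=[d[0]*np.cos(a)+d[1]*np.sin(a), d[0]*np.sin(a)-d[1]*np.cos(a), -d[2]]
    print("pos",o["position"].round(4),"yaw",y0.round(1),"twist first",round(tw,1),"then shift cm",(np.array(sh)*100).round(2))
E
python3 - <<'E'
from h import *
c=dict(np.load("top0.npz")); W=cloud(c); im=c["color"]
lab=cv2.cvtColor(im,cv2.COLOR_BGR2LAB); a=lab[...,1].astype(int)
print("a tile/pad",a[186,247],a[219,214],a[200,232])
m=np.zeros(a.shape,np.uint8); m[172:236,200:262]=a[172:236,200:262]>(a[186,247]+a[200,232])/2
m=cv2.morphologyEx(m,cv2.MORPH_CLOSE,np.ones((3,3)))
for k in cv2.findContours(m,cv2.RETR_EXTERNAL,cv2.CHAIN_APPROX_NONE)[0]:
    if cv2.contourArea(k)>80:
        r=cv2.minAreaRect((onplane(c,k.reshape(-1,2),.014)[:,:2]*1000).astype(np.float32));print(np.round(r[0],1),np.round(r[1],1),round(r[2],1))
def plane(rows):
    P=np.vstack([W[v,285:366].reshape(-1,3) for v in rows]); P=P[np.abs(P[:,1])<.12]
    for _ in range(6):
        A=np.c_[P[:,:2],np.ones(len(P))]; q=np.linalg.lstsq(A,P[:,2],rcond=None)[0]; e=np.abs(A@q-P[:,2])
        P=P[e<max(2*np.median(e),.002)]
    print("n",len(P),q.round(3),"slope",np.degrees(np.arctan(np.hypot(*q[:2]))).round(1),"dir",np.degrees(np.arctan2(q[1],q[0])).round(1)); return q
f=plane(range(187,198)); n=plane(range(206,217))
d=f-n # valley: d0 x+d1 y+d2=0
for y in(-.12,0,.12):
    x=-(d[1]*y+d[2])/d[0]; print("valley",x.round(4),y,(f@[x,y,1]).round(4))
m=(W[...,2]>.12)&(W[...,2]<.17); m[:,:285]=0; m[:,370:]=0; m[:175]=0;m[235:]=0
print("handle",np.median(W[m],0).round(3),m.sum(),W[m].min(0),W[m].max(0))
# stands & board angle
E
```

```text
a tile/pad 142 141 134
[466.3 362.3] [45.7 45.9] 1.4
[577.1 260.1] [46.7 45.9] 3.0
n 496 [ 0.349 -0.04  -0.109] slope 19.4 dir -6.5
n 416 [-0.795  0.07   0.479] slope 38.6 dir 175.0
valley 0.5022 -0.12 0.0715
valley 0.5137 0 0.0708
valley 0.5252 0.12 0.07
handle [0.447 0.012 0.145] 170 [ 0.43632279 -0.11769564  0.12006199] [0.58296041 0.12031558 0.15526196]
```

```bash
cat >> h.py <<'E'
YAW=-5.5; a_=np.radians(YAW); EX=np.array([np.cos(a_),np.sin(a_),0]); EY=np.array([-np.sin(a_),np.cos(a_),0])
E
python3 - <<'E'
from h import *
c=dict(np.load("top0.npz"))
P=onplane(c,[(190+260/2.96,125+219/2.96),(190+537/2.96,125+249/2.96)],.074);print(P.round(4),P.mean(0))
Q=onplane(c,[(190+342/2.96,125+280/2.96),(190+437/2.96,125+290/2.96)],.145);print(Q.round(4),Q.mean(0))
V=P.mean(0);V[0]=.5137+.0958*V[1];V[2]=.07;print("V",V)
t=.18;b=np.radians(143.13)-t
H=V+.1*np.cos(b)*EX;H[2]+=.1*np.sin(b);print("handle",H)
go(H+[0,0,.07],84.5)
E
```

```text
[[ 0.5262  0.1498  0.074 ]
 [ 0.5009 -0.1426  0.074 ]] [0.51353958 0.00359685 0.074     ]
[[ 0.4535  0.0598  0.145 ]
 [ 0.4456 -0.0352  0.145 ]] [0.44953373 0.01230174 0.145     ]
V [0.51404458 0.00359685 0.07      ]
handle [0.44639189 0.01011106 0.14335311]
pos [ 0.2449 -0.5744  0.2387] yaw 23.1 twist first -61.4 then shift cm [60.11 14.46  2.53]
```

```bash
python3 -m pendant '[{"twist":-6.8,"jaw":0.5},{"twist":-6.8},{"twist":-6.8},{"twist":-6.8},{"twist":-6.8},{"twist":-6.8},{"twist":-6.8},{"twist":-6.8},{"twist":-7}]' 8
python3 -m pendant '[{"linear":[4,1,0]},{"linear":[4,1,0]},{"linear":[4,1,0]},{"linear":[4,1,0]},{"linear":[4,1,0]},{"linear":[4,1,0]},{"linear":[4,1,0]},{"linear":[4,1,0]},{"linear":[4,1,0]},{"linear":[4,1,0]}]'
python3 -m pendant '[{"linear":[4,1,0]},{"linear":[4,1,0]},{"linear":[4,1,0]},{"linear":[4,0.8,0]},{"linear":[4,0.6,0]},{"linear":[0,0,0]},{"linear":[0,0,0]}]'
python3 - <<'E'
from h import *
c=cap("wrist");cv2.imwrite("pics/w1.png",c["color"]);np.savez("w1.npz",**c)
go([.4464,.0101,.1434],84.5);print(robot.get_obs()["grip_width"])
E
```

```text
pos [ 0.2449 -0.5744  0.2388] yaw 23.1 twist first -61.4 then shift cm [60.12 14.46  9.54]
0.08698617605912119invalid input
invalid input
invalid input
```

View pics/w1.png

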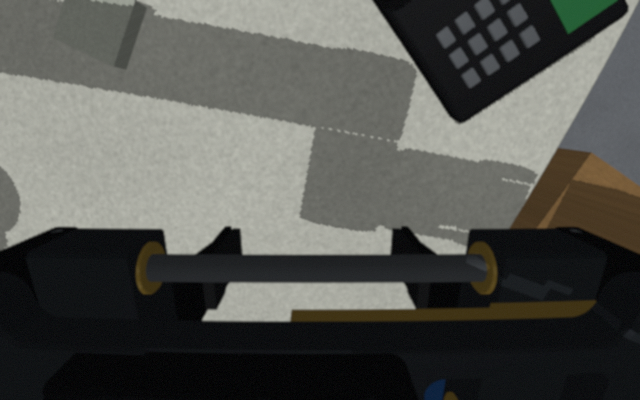

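The rows were refused because each one needs every field. The wrist view still shows the start pose, with the telephone and the notes shadow in it, and the fingers at (235,265) and (400,265).

```bash
python3 -m pendant '[{"jaw":0.5,"linear":[0,0,0],"twist":-6.8},{"jaw":0.5,"linear":[0,0,0],"twist":-6.8},{"jaw":0.5,"linear":[0,0,0],"twist":-6.8},{"jaw":0.5,"linear":[0,0,0],"twist":-6.8},{"jaw":0.5,"linear":[0,0,0],"twist":-6.8},{"jaw":0.5,"linear":[0,0,0],"twist":-6.8},{"jaw":0.5,"linear":[0,0,0],"twist":-6.8},{"jaw":0.5,"linear":[0,0,0],"twist":-6.8},{"jaw":0.5,"linear":[0,0,0],"twist":-7}]' 8
python3 -m pendant '[{"jaw":0.5,"linear":[4,1,0],"twist":0},{"jaw":0.5,"linear":[4,1,0],"twist":0},{"jaw":0.5,"linear":[4,1,0],"twist":0},{"jaw":0.5,"linear":[4,1,0],"twist":0},{"jaw":0.5,"linear":[4,1,0],"twist":0},{"jaw":0.5,"linear":[4,1,0],"twist":0},{"jaw":0.5,"linear":[4,1,0],"twist":0},{"jaw":0.5,"linear":[4,1,0],"twist":0},{"jaw":0.5,"linear":[4,1,0],"twist":0},{"jaw":0.5,"linear":[4,1,0],"twist":0}]'
python3 -m pendant '[{"jaw":0.5,"linear":[4,1,0],"twist":0},{"jaw":0.5,"linear":[4,1,0],"twist":0},{"jaw":0.5,"linear":[4,1,0],"twist":0},{"jaw":0.5,"linear":[4,0.8,0],"twist":0},{"jaw":0.5,"linear":[4,0.6,0],"twist":0},{"jaw":0.5,"linear":[0,0,0],"twist":0},{"jaw":0.5,"linear":[0,0,0],"twist":0}]'
python3 - <<'E'
from h import *
c=cap("wrist");cv2.imwrite("pics/w2.png",c["color"]);np.savez("w2.npz",**c)
go([.4464,.0101,.1434],84.5);print(robot.get_obs()["grip_width"])
E
```

```text
time: 0.9
position: [0.245, -0.5746, 0.2391]
tool_rot: [0.738, 0.674, 0.0, -0.0]
ft_force: [0.3, -0.3, -0.4]
grip_width: 0.0446
grip_force: 0.0
time: 1.73
position: [0.3831, -0.1845, 0.2396]
tool_rot: [0.741, 0.672, 0.0, 0.0]
ft_force: [0.6, -0.5, -0.3]
grip_width: 0.0435
grip_force: 0.0
time: 2.32
position: [0.4459, 0.0106, 0.2394]
tool_rot: [0.738, 0.674, -0.0, -0.0]
ft_force: [0.1, -0.1, -0.1]
grip_width: 0.0438
grip_force: 0.0
pos [0.4459 0.0091 0.2394] yaw 84.7 twist first 0.2 then shift cm [0.1  0.04 9.6 ]
0.04367090163034602
```

View pics/w2.png

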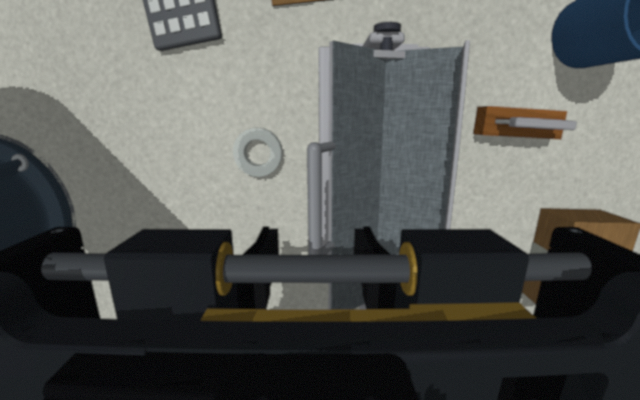

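The wrist view shows the handle at (316,200), centred between the fingers. I'll descend and pinch it.

```bash
python3 -m pendant '[{"jaw":0.5,"linear":[0.1,0,3],"twist":0},{"jaw":0.5,"linear":[0,0,3],"twist":0},{"jaw":0.5,"linear":[0,0,2.4],"twist":0},{"jaw":0.5,"linear":[0,0,1],"twist":0},{"jaw":0,"linear":[0,0,0],"twist":0},{"jaw":0,"linear":[0,0,0],"twist":0},{"jaw":0,"linear":[0,0,0],"twist":0},{"jaw":0,"linear":[0,0,0],"twist":0},{"jaw":0,"linear":[0,0,0],"twist":0}]' 10
python3 - <<'E'
from h import *
V=np.array([.51405,.0036,.07])
p=robot.get_obs()["position"]; d=p-V; print("handle in valley frame",d@EX,d@EY,d[2], "tilt",np.radians(143.13)-np.arctan2(d[2],d@EX))
for t in (.1,0,-.05):
    b=np.radians(143.13)-t; print(t,(.1*np.cos(b)-d@EX)*100,-(.1*np.sin(b)-d[2])*100)
E
```

```text
time: 3.12
position: [0.4469, 0.0089, 0.1465]
tool_rot: [0.741, 0.672, 0.001, 0.001]
ft_force: [0.2, 0.4, 0.6]
grip_width: 0.0179
grip_force: 0.0
handle in valley frame -0.06736073282526951 -0.001171071080655949 0.07654342196141392 tilt 0.2056200158315029
0.1 -0.6249474480973336 0.8856367214350556
0 -1.2639159989581343 1.6543279048147654
-0.05 -1.5537938254059178 2.0616591787683594
```

```bash
python3 -m pendant '[{"jaw":0,"linear":[0,0,0],"twist":0},{"jaw":0,"linear":[0,0,0],"twist":0},{"jaw":0,"linear":[0,0,0],"twist":0},{"jaw":0,"linear":[0,-0.2,0.3],"twist":0},{"jaw":0,"linear":[0,-0.2,0.3],"twist":0},{"jaw":0,"linear":[0,-0.2,0.3],"twist":0},{"jaw":0,"linear":[0,-0.2,0.3],"twist":0},{"jaw":0,"linear":[0,-0.2,0.3],"twist":0},{"jaw":0,"linear":[0,-0.2,0.2],"twist":0},{"jaw":0,"linear":[0,-0.2,0.2],"twist":0},{"jaw":0,"linear":[0,0,0],"twist":0}]' 10
python3 -m pendant '[{"jaw":0,"linear":[0,0,0],"twist":0},{"jaw":0,"linear":[0,-0.1,0.1],"twist":0},{"jaw":0,"linear":[0,0,0],"twist":0},{"jaw":0,"linear":[0,0,0],"twist":0}]'
python3 - <<'E'
from h import *
V=np.array([.51405,.0036,.07])
p=robot.get_obs()["position"]; d=p-V; print("handle in valley frame",d@EX,d@EY,d[2], "tilt",np.radians(143.13)-np.arctan2(d[2],d@EX))
E
```

```text
time: 4.03
position: [0.4341, 0.0105, 0.128]
tool_rot: [0.74, 0.672, 0.002, 0.002]
ft_force: [0.1, -0.3, 9.0]
grip_width: 0.0115
grip_force: 10.0
time: 4.37
position: [0.4342, 0.0105, 0.1274]
tool_rot: [0.74, 0.672, 0.002, 0.003]
ft_force: [0.3, 0.5, 12.2]
grip_width: 0.0116
grip_force: 10.0
handle in valley frame -0.08018771141566852 -0.0008277382464583112 0.05736860470331562 tilt -0.02249685623099218
```

```bash
python3 -m pendant '[{"jaw":0,"linear":[0,0,-0.2],"twist":0},{"jaw":0.5,"linear":[0,0,0],"twist":0},{"jaw":0.5,"linear":[0,0,0],"twist":0},{"jaw":0.5,"linear":[0,0,0],"twist":0},{"jaw":0.5,"linear":[0,0,-3],"twist":0},{"jaw":0.6,"linear":[0,0,-4],"twist":0},{"jaw":0.7,"linear":[0,0,-4],"twist":0},{"jaw":1,"linear":[0,0,0],"twist":0}]'
python3 - <<'E'
from h import *
go([.56,.24,.2],0)
c=cap("top");cv2.imwrite("pics/top1.png",c["color"]);np.savez("top1.npz",**c)
E
```

```text
time: 5.03
position: [0.4345, 0.0103, 0.2432]
tool_rot: [0.74, 0.672, 0.003, 0.005]
ft_force: [1.3, 0.4, -0.2]
grip_width: 0.0504
grip_force: 0.0
pos [0.4345 0.0103 0.2432] yaw 84.5 twist first 84.5 then shift cm [ 12.55 -22.97   4.32]
```

```bash
python3 -m pendant '[{"jaw":1,"linear":[0,0,0],"twist":7.04},{"jaw":1,"linear":[0,0,0],"twist":7.04},{"jaw":1,"linear":[0,0,0],"twist":7.04},{"jaw":1,"linear":[0,0,0],"twist":7.04},{"jaw":1,"linear":[0,0,0],"twist":7.04},{"jaw":1,"linear":[0,0,0],"twist":7.04},{"jaw":1,"linear":[0,0,0],"twist":7.04},{"jaw":1,"linear":[0,0,0],"twist":7.04},{"jaw":1,"linear":[0,0,0],"twist":7.04},{"jaw":1,"linear":[0,0,0],"twist":7.04},{"jaw":1,"linear":[0,0,0],"twist":7.04},{"jaw":1,"linear":[0,0,0],"twist":7.04}]' 
python3 -m pendant '[{"jaw":1,"linear":[1,-4,0],"twist":0},{"jaw":1,"linear":[1,-4,0],"twist":0},{"jaw":1,"linear":[1,-4,0],"twist":0},{"jaw":1,"linear":[1,-4,0],"twist":0},{"jaw":1,"linear":[1,-4,0],"twist":0},{"jaw":1,"linear":[0.5,-4,0],"twist":0},{"jaw":1,"linear":[0,-1,0],"twist":0},{"jaw":1,"linear":[0,0,0],"twist":0},{"jaw":1,"linear":[0,0,0],"twist":0}]'
python3 - <<'E'
from h import *
c=cap("wrist");cv2.imwrite("pics/w3.png",c["color"]);np.savez("w3.npz",**c)
print(proj(c,[[.577,.26,.014],[.466,.362,.014]]))
E
```

```text
time: 6.08
position: [0.4293, 0.0113, 0.2358]
tool_rot: [1.0, -0.003, -0.003, -0.001]
ft_force: [0.2, -0.5, -0.6]
grip_width: 0.0867
grip_force: 0.0
time: 6.83
position: [0.4845, 0.2603, 0.2358]
tool_rot: [1.0, 0.001, -0.002, 0.001]
ft_force: [-0.5, 0.1, -0.0]
grip_width: 0.0872
grip_force: 0.0
[[316.67494586  97.67039884]
 [235.19586451 190.51076427]]
```

View pics/w3.png

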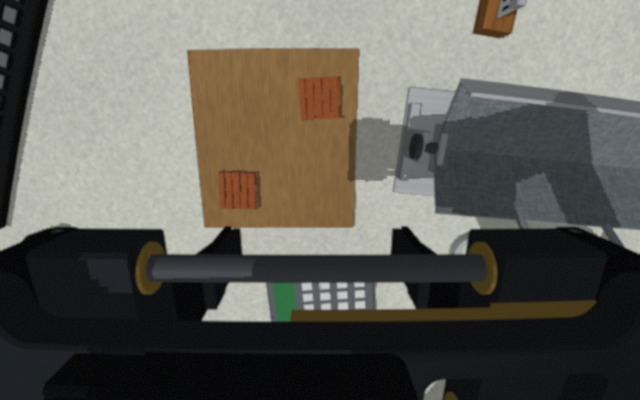

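The wrist view shows both tiles, at (320,98) and (238,190). I'll measure them from here.

```bash
cat >> h.py <<'E'
def tiles(c,z,roi,thr,amin=300):
    """terracotta patches -> world centre mm, size, angle"""
    a=cv2.cvtColor(c["color"],cv2.COLOR_BGR2LAB)[...,1]; m=np.zeros(a.shape,np.uint8); x0,y0,x1,y1=roi
    m[y0:y1,x0:x1]=a[y0:y1,x0:x1]>thr; m=cv2.morphologyEx(m,cv2.MORPH_CLOSE,np.ones((5,5)))
    for k in cv2.findContours(m,cv2.RETR_EXTERNAL,cv2.CHAIN_APPROX_NONE)[0]:
        if cv2.contourArea(k)>amin:
            r=cv2.minAreaRect((onplane(c,k.reshape(-1,2),z)[:,:2]*1000).astype(np.float32));print(np.round(r[0],1),np.round(r[1],1),round(r[2],1))
E
python3 - <<'E'
from h import *
c=dict(np.load("w3.npz")); a=cv2.cvtColor(c["color"],cv2.COLOR_BGR2LAB)[...,1]
print(a[98,320],a[190,238],a[150,300]); tiles(c,.014,(180,40,365,225),(int(a[98,320])+int(a[150,300]))/2)
go([.577,.26,.1],0)
E
```

```text
150 149 135
[466.  359.4] [47.4 47.3] 88.1
[576.6 257.2] [47.2 47.3] 3.5
pos [0.4848 0.2596 0.2361] yaw 0.0 twist first 0.0 then shift cm [ 9.22 -0.04 13.61]
```

```bash
python3 -m pendant '[{"jaw":1,"linear":[0,0,0],"twist":-3.5},{"jaw":1,"linear":[4,0.3,2],"twist":0},{"jaw":1,"linear":[4,0.3,4],"twist":0},{"jaw":1,"linear":[1.1,0.1,4],"twist":0},{"jaw":1,"linear":[0,0,4],"twist":0},{"jaw":1,"linear":[0,0,3],"twist":0},{"jaw":1,"linear":[0,0,2.3],"twist":0},{"jaw":1,"linear":[0,0,0],"twist":0}]' 
python3 -c "from h import *;go([.5766,.258,.0225],3.5)"
```

```text
time: 7.55
position: [0.5598, 0.2558, 0.0512]
tool_rot: [1.0, 0.029, -0.006, 0.002]
ft_force: [-0.0, -0.5, -0.9]
grip_width: 0.087
grip_force: 0.0
pos [0.5598 0.2558 0.0512] yaw 3.3 twist first -0.2 then shift cm [ 1.69 -0.12  2.87]
```

```bash
python3 -m pendant '[{"jaw":1,"linear":[1.7,-0.1,0],"twist":0},{"jaw":1,"linear":[0,0,2],"twist":0},{"jaw":1,"linear":[0,0,0.8],"twist":0},{"jaw":1,"linear":[0,0,0],"twist":0},{"jaw":0,"linear":[0,0,0],"twist":0},{"jaw":0,"linear":[0,0,0],"twist":0},{"jaw":0,"linear":[0,0,0],"twist":0},{"jaw":0,"linear":[0,0,0],"twist":0},{"jaw":0,"linear":[0,0,0],"twist":0},{"jaw":0,"linear":[0,0,0],"twist":0},{"jaw":0,"linear":[0,0,0],"twist":0}]' 12
python3 - <<'E'
from h import *
V=np.array([.51405,.0036,.07]); go(robot.get_obs()["position"]+[0,0,.18],-5.5)
for y in (.077,-.077): print(V-.023*EX+y*EY)
go(V-.023*EX+.077*EY+[0,0,.16],-5.5)
E
```

```text
time: 8.47
position: [0.581, 0.2616, 0.0288]
tool_rot: [1.0, 0.031, 0.0, 0.0]
ft_force: [0.3, -0.6, 0.0]
grip_width: 0.0485
grip_force: 0.2
pos [0.581  0.2616 0.0288] yaw 3.5 twist first 9.0 then shift cm [  0.  -0. -18.]
[0.49853601 0.08244996 0.07      ]
[ 0.48377576 -0.07084105  0.07      ]
pos [0.581  0.2616 0.0288] yaw 3.5 twist first 9.0 then shift cm [ -6.49  18.63 -20.12]
```

```bash
python3 -m pendant '[{"jaw":0.75,"linear":[0,0,0],"twist":0},{"jaw":0.75,"linear":[0,0,0],"twist":0},{"jaw":0.75,"linear":[-0.4,0.2,0],"twist":0},{"jaw":0.75,"linear":[0,0,0.6],"twist":0},{"jaw":0.75,"linear":[0,0,0],"twist":0},{"jaw":0,"linear":[0,0,0],"twist":0},{"jaw":0,"linear":[0,0,0],"twist":0},{"jaw":0,"linear":[0,0,0],"twist":0},{"jaw":0,"linear":[0,0,0],"twist":0},{"jaw":0,"linear":[0,0,0],"twist":0}]' 12
python3 -m pendant '[{"jaw":0,"linear":[0,0,0],"twist":0},{"jaw":0,"linear":[0,0,0],"twist":0},{"jaw":0,"linear":[0,0,0],"twist":0}]'
```

```text
time: 9.3
position: [0.5771, 0.2594, 0.0226]
tool_rot: [1.0, 0.031, 0.0, -0.0]
ft_force: [-0.0, -0.6, -0.2]
grip_width: 0.0474
grip_force: 12.0
time: 9.55
position: [0.5771, 0.2594, 0.0225]
tool_rot: [1.0, 0.031, -0.0, 0.0]
ft_force: [1.3, -0.0, -0.3]
grip_width: 0.048
grip_force: 12.0
```

```bash
python3 -m pendant '[{"jaw":0,"linear":[0,0,-2],"twist":0},{"jaw":0,"linear":[0,0,-4],"twist":0},{"jaw":0,"linear":[0,0,-4],"twist":0},{"jaw":0,"linear":[0,0,-4],"twist":4.5},{"jaw":0,"linear":[0,0,-2],"twist":4.5},{"jaw":0,"linear":[-1.3,3.7,0],"twist":0},{"jaw":0,"linear":[-1.3,3.7,0],"twist":0},{"jaw":0,"linear":[-1.3,3.7,0],"twist":0},{"jaw":0,"linear":[-1.3,3.7,0],"twist":0},{"jaw":0,"linear":[-1,3.6,0],"twist":0},{"jaw":0,"linear":[0,0,0],"twist":0},{"jaw":0,"linear":[0,0,0],"twist":0}]'
python3 -c "
from h import *
print(robot.get_obs()['grip_width']);go([.4985,.0825,.118],-5.5)"
```

```text
time: 10.55
position: [0.4973, 0.0807, 0.1828]
tool_rot: [0.999, -0.05, -0.0, -0.0]
ft_force: [0.5, 0.1, 0.0]
grip_width: 0.048
grip_force: 12.0
0.04798381880936985
pos [0.4973 0.0807 0.1828] yaw -5.7 twist first -0.2 then shift cm [ 0.1  -0.19  6.48]
```

```bash
python3 -m pendant '[{"jaw":0,"linear":[0.1,-0.2,3],"twist":0},{"jaw":0,"linear":[0,0,2],"twist":0},{"jaw":0,"linear":[0,0,1],"twist":0},{"jaw":0,"linear":[0,0,0.4],"twist":0},{"jaw":0,"linear":[0,0,0],"twist":0},{"jaw":0,"linear":[0,0,0],"twist":0}]' 5
python3 -m pendant '[{"jaw":0,"linear":[0,0,0.3],"twist":0},{"jaw":0,"linear":[0,0,0.3],"twist":0},{"jaw":0,"linear":[0,0,0],"twist":0}]'
```

```text
time: 11.05
position: [0.4997, 0.0847, 0.1189]
tool_rot: [0.999, -0.048, 0.001, -0.0]
ft_force: [0.8, -0.0, 1.1]
grip_width: 0.0478
grip_force: 5.0
time: 11.3
position: [0.5003, 0.0842, 0.1131]
tool_rot: [0.999, -0.048, 0.002, -0.0]
ft_force: [0.6, 0.8, 0.5]
grip_width: 0.048
grip_force: 5.0
```

```bash
python3 -m pendant '[{"jaw":0,"linear":[0,0,0.3],"twist":0},{"jaw":0.75,"linear":[0,0,0],"twist":0},{"jaw":0.75,"linear":[0,0,0],"twist":0},{"jaw":0.75,"linear":[0,0,0],"twist":0},{"jaw":0.75,"linear":[0,0,-3],"twist":0},{"jaw":0.9,"linear":[0,0,-4],"twist":0},{"jaw":1,"linear":[0,0,-4],"twist":0},{"jaw":1,"linear":[-4,-1,0],"twist":0},{"jaw":1,"linear":[-4,-1,0],"twist":0},{"jaw":1,"linear":[-3,-1,0],"twist":0},{"jaw":1,"linear":[0,0,0],"twist":0},{"jaw":1,"linear":[0,0,0],"twist":0}]'
python3 - <<'E'
from h import *
c=cap("wrist");cv2.imwrite("pics/w4.png",c["color"]);np.savez("w4.npz",**c)
go([.466,.36,.12],-1.9)
E
```

```text
time: 12.3
position: [0.3903, 0.1249, 0.2197]
tool_rot: [0.999, -0.047, -0.0, 0.0]
ft_force: [0.6, 0.4, 0.4]
grip_width: 0.0867
grip_force: 0.0
pos [0.3925 0.1246 0.2199] yaw -5.5 twist first -3.6 then shift cm [  6.56 -23.77   9.99]
```

View pics/w4.png

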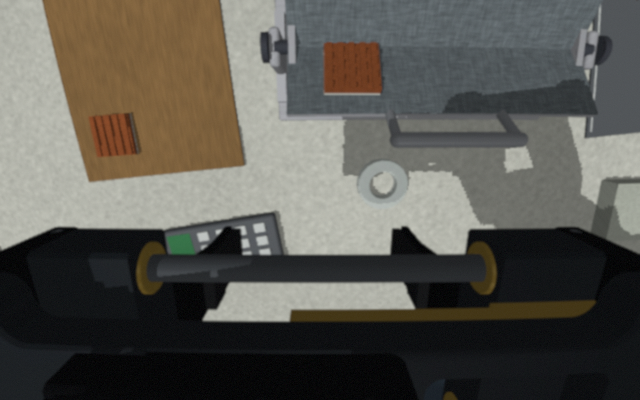

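Tile 1 lies flat on the near wing at (352,67), with its edge in the valley. The other tile is at (115,134), and I'll go for it now.

```bash
python3 -m pendant '[{"jaw":1,"linear":[0,0,0],"twist":-3.6},{"jaw":1,"linear":[1,-3.95,0],"twist":0},{"jaw":1,"linear":[1,-3.95,0],"twist":0},{"jaw":1,"linear":[1,-3.95,0],"twist":0},{"jaw":1,"linear":[1,-3.95,0],"twist":0},{"jaw":1,"linear":[1.2,-3.95,0],"twist":0},{"jaw":1,"linear":[1.2,-3.95,0],"twist":0},{"jaw":1,"linear":[0,0,4],"twist":0},{"jaw":1,"linear":[0,0,4],"twist":0},{"jaw":1,"linear":[0,0,2],"twist":0},{"jaw":1,"linear":[0,0,0],"twist":0},{"jaw":1,"linear":[0,0,0],"twist":0}]'
python3 - <<'E'
from h import *
c=dict(np.load("w4.npz")); tiles(c,.014,(50,90,160,175),142)
go([.466,.36,.0225],-1.9)
E
```

```text
time: 13.35
position: [0.465, 0.359, 0.1181]
tool_rot: [1.0, -0.017, -0.001, 0.001]
ft_force: [0.2, -0.5, 0.8]
grip_width: 0.087
grip_force: 0.0
[465.5 358. ] [48.5 47.1] 88.5
pos [0.465  0.359  0.1181] yaw -1.9 twist first -0.0 then shift cm [ 0.09 -0.11  9.56]
```

```bash
python3 -m pendant '[{"jaw":1,"linear":[0,0,4],"twist":0},{"jaw":1,"linear":[0,0,3.5],"twist":0},{"jaw":1,"linear":[0,0,2],"twist":0},{"jaw":1,"linear":[0,0,0],"twist":0},{"jaw":0,"linear":[0,0,0],"twist":0},{"jaw":0,"linear":[0,0,0],"twist":0},{"jaw":0,"linear":[0,0,0],"twist":0},{"jaw":0,"linear":[0,0,0],"twist":0},{"jaw":0,"linear":[0,0,0],"twist":0},{"jaw":0,"linear":[0,0,0],"twist":0},{"jaw":0,"linear":[0,0,0],"twist":0},{"jaw":0,"linear":[0,0,0],"twist":0}]' 12
python3 -m pendant '[{"jaw":0,"linear":[0,0,0],"twist":0},{"jaw":0,"linear":[0,0,0],"twist":0}]'
python3 -c "from h import *;go([.4838,-.0708,.20],-5.5)"
```

```text
time: 14.35
position: [0.4643, 0.3593, 0.025]
tool_rot: [1.0, -0.017, 0.0, -0.0]
ft_force: [-0.1, -0.7, 2.7]
grip_width: 0.0477
grip_force: 12.0
time: 14.52
position: [0.4643, 0.3593, 0.025]
tool_rot: [1.0, -0.017, 0.0, -0.0]
ft_force: [-0.8, -0.5, 4.8]
grip_width: 0.0479
grip_force: 12.0
pos [0.4643 0.3593 0.025 ] yaw -1.9 twist first 3.6 then shift cm [  6.06  42.63 -17.5 ]
```

```bash
python3 -m pendant '[{"jaw":0,"linear":[0,0,-2],"twist":0},{"jaw":0,"linear":[0,0,-4],"twist":0},{"jaw":0,"linear":[0,0,-4],"twist":0},{"jaw":0,"linear":[0,0,-4],"twist":0},{"jaw":0,"linear":[0,0,-3.5],"twist":3.6},{"jaw":0,"linear":[0.55,3.9,0],"twist":0},{"jaw":0,"linear":[0.55,3.9,0],"twist":0},{"jaw":0,"linear":[0.55,3.9,0],"twist":0},{"jaw":0,"linear":[0.55,3.9,0],"twist":0},{"jaw":0,"linear":[0.55,3.9,0],"twist":0},{"jaw":0,"linear":[0.55,3.9,0],"twist":0},{"jaw":0,"linear":[0.55,3.9,0],"twist":0}]'
python3 -m pendant '[{"jaw":0,"linear":[0.55,3.9,0],"twist":0},{"jaw":0,"linear":[0.55,3.9,0],"twist":0},{"jaw":0,"linear":[0.55,3.9,0],"twist":0},{"jaw":0,"linear":[0.55,3.6,0],"twist":0},{"jaw":0,"linear":[0,0,0],"twist":0},{"jaw":0,"linear":[0,0,0],"twist":0},{"jaw":0,"linear":[0,0,0],"twist":0}]'
python3 -c "from h import *;print(robot.get_obs()['grip_width']);go([.4838,-.0708,.12],-5.5)"
```

```text
time: 15.52
position: [0.4757, 0.0821, 0.1992]
tool_rot: [0.999, -0.048, -0.0, -0.0]
ft_force: [0.8, 0.2, -1.1]
grip_width: 0.0476
grip_force: 12.0
time: 16.1
position: [0.4828, -0.0703, 0.1991]
tool_rot: [0.999, -0.048, -0.001, -0.001]
ft_force: [-0.2, 1.9, 0.0]
grip_width: 0.0478
grip_force: 12.0
0.047818927313664175
pos [ 0.4828 -0.0703  0.1991] yaw -5.6 twist first -0.1 then shift cm [0.1  0.05 7.91]
```

```bash
python3 -m pendant '[{"jaw":0,"linear":[0.2,0,3.5],"twist":0},{"jaw":0,"linear":[0,0,3],"twist":0},{"jaw":0,"linear":[0,0,1.3],"twist":0},{"jaw":0,"linear":[0,0,0],"twist":0},{"jaw":0,"linear":[0,0,0.3],"twist":0},{"jaw":0,"linear":[0,0,0.3],"twist":0},{"jaw":0,"linear":[0,0,0.3],"twist":0},{"jaw":0,"linear":[0,0,0],"twist":0},{"jaw":0.75,"linear":[0,0,0],"twist":0},{"jaw":0.75,"linear":[0,0,0],"twist":0},{"jaw":0.75,"linear":[0,0,0],"twist":0},{"jaw":0.75,"linear":[0,0,-3],"twist":0}]' 5
python3 -m pendant '[{"jaw":0.9,"linear":[0,0,-4],"twist":0},{"jaw":1,"linear":[0,0,-4],"twist":0},{"jaw":1,"linear":[-4,-1,0],"twist":0},{"jaw":1,"linear":[-4,-1,0],"twist":0},{"jaw":1,"linear":[-2.5,-1,0],"twist":0},{"jaw":1,"linear":[0,0,0],"twist":0},{"jaw":1,"linear":[0,0,0],"twist":0}]'
python3 - <<'E'
from h import *
c=cap("wrist");cv2.imwrite("pics/w5.png",c["color"]);np.savez("w5.npz",**c)
c=cap("scene");np.savez("s5.npz",**c)
go([.4344,.0112,.20],84.5)
E
```

```text
time: 17.1
position: [0.4823, -0.0699, 0.1391]
tool_rot: [0.999, -0.048, -0.005, -0.002]
ft_force: [-0.9, -1.1, 0.5]
grip_width: 0.0631
grip_force: 0.0
time: 17.68
position: [0.3824, -0.0302, 0.2229]
tool_rot: [0.999, -0.048, 0.0, 0.0]
ft_force: [0.4, -0.7, 0.8]
grip_width: 0.0862
grip_force: 0.0
pos [ 0.3853 -0.0315  0.2231] yaw -5.5 twist first -90.0 then shift cm [4.72 4.48 2.31]
```

View pics/w5.png

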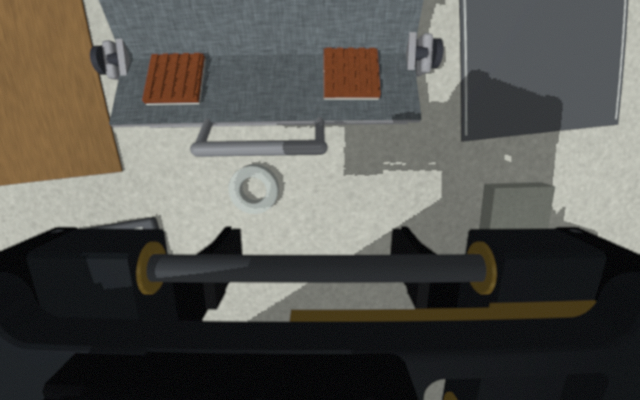

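Both tiles lie on the near wing, at (175,78) and (352,74), with the handle at (260,148). Next I'll pinch the handle and tip.

```bash
python3 -m pendant '[{"jaw":0.5,"linear":[0,0,0],"twist":-7},{"jaw":0.5,"linear":[0,0,0],"twist":-7},{"jaw":0.5,"linear":[0,0,0],"twist":-7},{"jaw":0.5,"linear":[0,0,0],"twist":-7},{"jaw":0.5,"linear":[0,0,0],"twist":-7},{"jaw":0.5,"linear":[0,0,0],"twist":-7},{"jaw":0.5,"linear":[0,0,0],"twist":-7},{"jaw":0.5,"linear":[0,0,0],"twist":-7},{"jaw":0.5,"linear":[0,0,0],"twist":-7},{"jaw":0.5,"linear":[0,0,0],"twist":-7},{"jaw":0.5,"linear":[0,0,0],"twist":-7},{"jaw":0.5,"linear":[0,0,0],"twist":-7}]'
python3 -m pendant '[{"jaw":0.5,"linear":[0,0,0],"twist":-6},{"jaw":0.5,"linear":[2.4,2.2,0],"twist":0},{"jaw":0.5,"linear":[2.4,2.2,0],"twist":0},{"jaw":0.5,"linear":[0,0,0],"twist":0},{"jaw":0.5,"linear":[0,0,0],"twist":0},{"jaw":0.5,"linear":[0,0,0],"twist":0}]'
python3 -c "from h import *;go([.4344,.0108,.13],84.5)"
```

```text
time: 18.78
position: [0.3858, -0.0318, 0.2225]
tool_rot: [0.773, 0.635, 0.0, 0.001]
ft_force: [-0.8, 0.2, 0.4]
grip_width: 0.0435
grip_force: 0.0
time: 19.28
position: [0.4326, 0.0124, 0.2221]
tool_rot: [0.74, 0.673, -0.0, -0.0]
ft_force: [-0.7, 0.2, -0.3]
grip_width: 0.0433
grip_force: 0.0
pos [0.4326 0.0124 0.2221] yaw 84.5 twist first 0.0 then shift cm [-0.14  0.2   9.21]
```

```bash
python3 -m pendant '[{"jaw":0.5,"linear":[-0.1,0.2,3],"twist":0},{"jaw":0.5,"linear":[0,0,3],"twist":0},{"jaw":0.5,"linear":[0,0,2],"twist":0},{"jaw":0.5,"linear":[0,0,1.2],"twist":0},{"jaw":0,"linear":[0,0,0],"twist":0},{"jaw":0,"linear":[0,0,0],"twist":0},{"jaw":0,"linear":[0,0,0],"twist":0},{"jaw":0,"linear":[0,0,0],"twist":0},{"jaw":0,"linear":[0,0,0],"twist":0},{"jaw":0,"linear":[0,0,0],"twist":0},{"jaw":0,"linear":[0,0,0],"twist":0},{"jaw":0,"linear":[0,0,0],"twist":0}]' 15
python3 -m pendant '[{"jaw":0,"linear":[0,0.55,-0.68],"twist":0},{"jaw":0,"linear":[0,0.61,-0.62],"twist":0},{"jaw":0,"linear":[0,0.66,-0.57],"twist":0},{"jaw":0,"linear":[0,0.71,-0.51],"twist":0},{"jaw":0,"linear":[0,0,0],"twist":0}]'
```

```text
time: 20.28
position: [0.4346, 0.0114, 0.1311]
tool_rot: [0.74, 0.673, 0.0, 0.001]
ft_force: [-0.8, -0.8, 2.4]
grip_width: 0.0111
grip_force: 15.0
time: 20.7
position: [0.4584, 0.0094, 0.1551]
tool_rot: [0.74, 0.673, -0.001, -0.001]
ft_force: [-5.0, -0.0, 8.5]
grip_width: 0.0112
grip_force: 15.0
```

```bash
python3 -m pendant '[{"jaw":0,"linear":[0,0.75,-0.48],"twist":0},{"jaw":0,"linear":[0,0.79,-0.42],"twist":0},{"jaw":0,"linear":[0,0.82,-0.31],"twist":0},{"jaw":0,"linear":[0,0.84,-0.23],"twist":0},{"jaw":0,"linear":[0,0.86,-0.16],"twist":0},{"jaw":0,"linear":[0,0,0],"twist":0}]'
python3 -m pendant '[{"jaw":0,"linear":[0,0.87,-0.09],"twist":0},{"jaw":0,"linear":[0,0.87,-0.01],"twist":0},{"jaw":0,"linear":[0,0.43,0.03],"twist":0},{"jaw":0,"linear":[0,0.44,0.04],"twist":0},{"jaw":0,"linear":[0,0.43,0.07],"twist":0},{"jaw":0,"linear":[0,0.43,0.07],"twist":0},{"jaw":0,"linear":[0,0,0],"twist":0}]'
python3 -m pendant '[{"jaw":0,"linear":[0,0.42,0.11],"twist":0},{"jaw":0,"linear":[0,0.42,0.11],"twist":0},{"jaw":0,"linear":[0,0.42,0.14],"twist":0},{"jaw":0,"linear":[0,0.42,0.15],"twist":0},{"jaw":0,"linear":[0,0,0],"twist":0},{"jaw":0,"linear":[0,0,0],"twist":0}]'
python3 - <<'E'
from h import *
V=np.array([.51405,.0036,.07])
p=robot.get_obs()["position"]; d=p-V; print(d@EX,d@EY,d[2], "tilt",np.radians(143.13)-np.arctan2(d[2],d@EX))
E
```

```text
time: 21.2
position: [0.5032, 0.0051, 0.1711]
tool_rot: [0.74, 0.672, 0.002, 0.002]
ft_force: [0.7, 2.4, 5.5]
grip_width: 0.0113
grip_force: 15.0
time: 21.78
position: [0.5355, 0.002, 0.1688]
tool_rot: [0.74, 0.672, 0.001, 0.0]
ft_force: [1.2, 2.9, -2.1]
grip_width: 0.0113
grip_force: 15.0
time: 22.28
position: [0.5511, 0.0002, 0.1641]
tool_rot: [0.74, 0.672, -0.0, -0.0]
ft_force: [-1.7, 2.9, 2.3]
grip_width: 0.011
grip_force: 15.0
0.037165706687817324 0.0002127194083873785 0.0940940739651647 tilt 1.3034686926660348
```

```bash
python3 -m pendant '[{"jaw":0,"linear":[0,0.3,0.12],"twist":0},{"jaw":0,"linear":[0,0,0],"twist":0},{"jaw":0,"linear":[0,0,0],"twist":0},{"jaw":0,"linear":[0,0,0],"twist":0}]'
python3 - <<'E'
from h import *
c=cap("scene");u,v=proj(c,[.53,0,.1])[0].astype(int);print(u,v)
im=c["color"][max(v-90,0):v+90,max(u-110,0):u+110];cv2.imwrite("pics/s6.png",cv2.resize(im,None,fx=3,fy=3))
E
```

```text
time: 22.62
position: [0.5512, 0.0002, 0.1639]
tool_rot: [0.74, 0.673, -0.002, -0.002]
ft_force: [-8.7, 3.0, 13.6]
grip_width: 0.0113
grip_force: 15.0
315 197
```

View pics/s6.png

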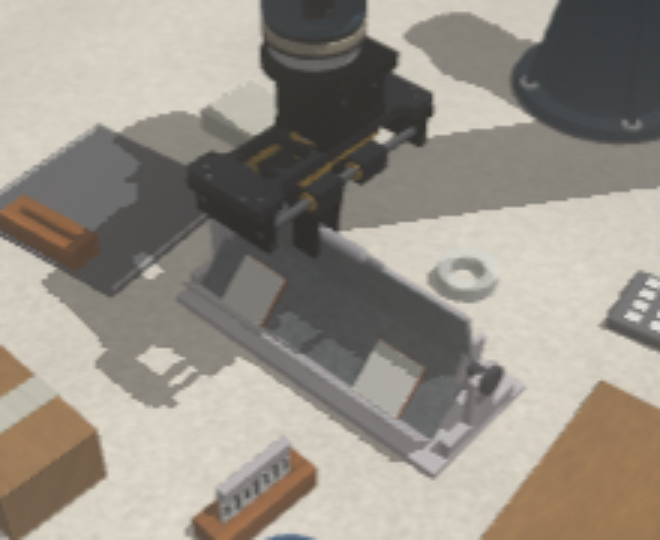

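The tray is at its far stop and both tiles, at (253,290) and (390,375), show their white glaze. Now back along the arc.

```bash
python3 -m pendant '[{"jaw":0,"linear":[0,-0.3,-0.12],"twist":0},{"jaw":0,"linear":[0,-0.83,-0.29],"twist":0},{"jaw":0,"linear":[0,-0.84,-0.22],"twist":0},{"jaw":0,"linear":[0,-0.86,-0.14],"twist":0},{"jaw":0,"linear":[0,-0.87,-0.07],"twist":0},{"jaw":0,"linear":[0,-0.87,0.01],"twist":0},{"jaw":0,"linear":[0,-0.87,0.09],"twist":0},{"jaw":0,"linear":[0,-0.86,0.16],"twist":0},{"jaw":0,"linear":[0,-0.84,0.23],"twist":0},{"jaw":0,"linear":[0,-0.82,0.31],"twist":0},{"jaw":0,"linear":[0,0,0],"twist":0}]'
python3 -m pendant '[{"jaw":0,"linear":[0,-0.79,0.38],"twist":0},{"jaw":0,"linear":[0,-0.75,0.44],"twist":0},{"jaw":0,"linear":[0,-0.71,0.51],"twist":0},{"jaw":0,"linear":[0,-0.66,0.57],"twist":0},{"jaw":0,"linear":[0,-0.61,0.62],"twist":0},{"jaw":0,"linear":[0,-0.55,0.68],"twist":0},{"jaw":0,"linear":[0,0,0.2],"twist":0},{"jaw":0,"linear":[0,0,0],"twist":0},{"jaw":0,"linear":[0,0,0],"twist":0}]'
python3 - <<'E'
from h import *
V=np.array([.51405,.0036,.07])
p=robot.get_obs()["position"]; d=p-V; print(d@EX,d@EY,d[2], "tilt",np.radians(143.13)-np.arctan2(d[2],d@EX))
E
```

```text
time: 23.58
position: [0.4716, 0.0073, 0.1625]
tool_rot: [0.74, 0.673, -0.002, -0.001]
ft_force: [-0.1, -4.1, 2.9]
grip_width: 0.0117
grip_force: 15.0
time: 24.33
position: [0.4342, 0.0115, 0.1294]
tool_rot: [0.74, 0.672, 0.0, 0.0]
ft_force: [2.7, -1.7, 7.9]
grip_width: 0.0113
grip_force: 15.0
-0.08022422540506179 0.000175761592883726 0.05943643538098459 tilt -0.00586489690487868
```

```bash
python3 -m pendant '[{"jaw":0.5,"linear":[0,0,0],"twist":0},{"jaw":0.5,"linear":[0,0,0],"twist":0},{"jaw":0.5,"linear":[0,0,0],"twist":0},{"jaw":0.5,"linear":[0,0,-3],"twist":0},{"jaw":0.6,"linear":[0,0,-4],"twist":0},{"jaw":0.7,"linear":[0,-1.8,-3],"twist":0},{"jaw":1,"linear":[0,-1.8,-3],"twist":0}]' 
python3 -m pendant '[{"jaw":1,"linear":[0,0,0],"twist":7},{"jaw":1,"linear":[0,0,0],"twist":7},{"jaw":1,"linear":[0,0,0],"twist":7},{"jaw":1,"linear":[0,0,0],"twist":7},{"jaw":1,"linear":[0,0,0],"twist":7},{"jaw":1,"linear":[0,0,0],"twist":7},{"jaw":1,"linear":[0,0,0],"twist":7},{"jaw":1,"linear":[0,0,0],"twist":7},{"jaw":1,"linear":[0,0,0],"twist":7},{"jaw":1,"linear":[0,0,0],"twist":7},{"jaw":1,"linear":[0,0,0],"twist":7},{"jaw":1,"linear":[0,0,0],"twist":7}]'
python3 -m pendant '[{"jaw":1,"linear":[0,0,0],"twist":6},{"jaw":1,"linear":[0,0,0],"twist":0},{"jaw":1,"linear":[0,0,0],"twist":0}]'
python3 - <<'E'
from h import *
c=cap("wrist");cv2.imwrite("pics/w7.png",c["color"]);np.savez("w7.npz",**c)
c=cap("top");np.savez("t7.npz",**c)
go([.4,0,.2],-5.5)
E
```

```text
time: 24.92
position: [0.3971, 0.0154, 0.2598]
tool_rot: [0.74, 0.672, -0.001, -0.002]
ft_force: [-0.6, 0.1, 0.9]
grip_width: 0.0505
grip_force: 0.0
time: 25.92
position: [0.3965, 0.0156, 0.2582]
tool_rot: [1.0, 0.001, -0.002, -0.001]
ft_force: [0.6, 0.1, 0.4]
grip_width: 0.0868
grip_force: 0.0
time: 26.17
position: [0.3971, 0.0154, 0.2585]
tool_rot: [0.999, -0.047, -0.002, -0.0]
ft_force: [-0.3, 0.0, -0.3]
grip_width: 0.0871
grip_force: 0.0
pos [0.3977 0.0152 0.2589] yaw -5.4 twist first 0.1 then shift cm [0.38 1.49 5.89]
```

View pics/w7.png

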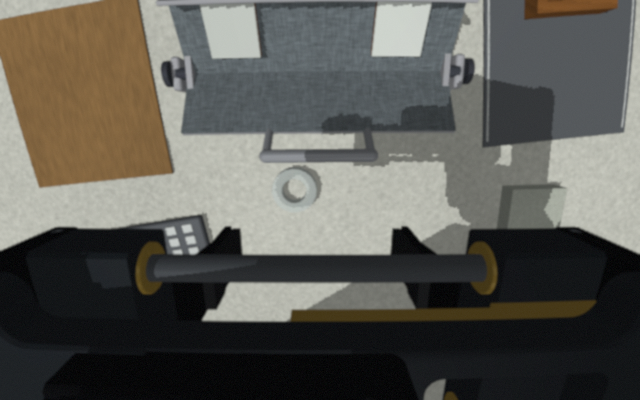

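The view shows both tiles glazed side up, resting against the lip at about (232,32) and (402,30).

Run:
```python
from h import *
V=np.array([.51405,.0036,.07])
for f,thr,roi in (("w7.npz",185,(195,6,440,64)),("t7.npz",135,(280,178,372,215))):
    c=dict(np.load(f)); g=cv2.cvtColor(c["color"],cv2.COLOR_BGR2GRAY); s=cv2.cvtColor(c["color"],cv2.COLOR_BGR2HSV)[...,1]
    x0,y0,x1,y1=roi; m=np.zeros_like(g); m[y0:y1,x0:x1]=(g[y0:y1,x0:x1]>thr)
    R=c["view"][:3,:3];o=-R.T@c["view"][:3,3]
    n=-np.sin(np.pi/6)*EX+np.array([0,0,np.cos(np.pi/6)])  # far wing normal
    for k in cv2.findContours(m,cv2.RETR_EXTERNAL,cv2.CHAIN_APPROX_NONE)[0]:
        if cv2.contourArea(k)<60: continue
        w=ray(c,k.reshape(-1,2))@R; P=o+w*(((V+.01*n-o)@n)/(w@n))[:,None]-V
        sl=P@(np.cos(np.pi/6)*EX+np.array([0,0,.5])); y=P@EY
        r=cv2.minAreaRect((np.c_[sl,y]*1000).astype(np.float32)); print(f,np.round(r[0],1),np.round(r[1],1),round(r[2],1))
```

```text
w7.npz [ 41.3 -75.1] [42.4 46.2] 0.9
w7.npz [40.  80.1] [43.4 45.5] 0.8
t7.npz [ 43.2 -72.2] [49.2 47.2] 0.1
t7.npz [41.8 83.1] [46.9 47.7] 89.6
t7.npz [ 91.  -18.9] [234.8  34.7] 88.4
```

Run:
```python
from h import *
V=np.array([.51405,.0036,.07])
for y in (-.0735,.081): p=V+.031*EX+y*EY; p[2]=.1105; print(p); go(p,-5.5)
```

```text
[ 0.53786262 -0.07253284  0.1105    ]
pos [0.3977 0.0152 0.2589] yaw -5.4 twist first 0.1 then shift cm [14.79  7.39 14.84]
[0.55267079 0.08125587 0.1105    ]
pos [0.3977 0.0152 0.2589] yaw -5.4 twist first 0.1 then shift cm [14.79 -8.06 14.84]
```

Start with the right-hand tile, which is nearer the board.

```bash
python3 -m pendant '[{"jaw":1,"linear":[3.7,1.85,0],"twist":0},{"jaw":1,"linear":[3.7,1.85,0],"twist":0},{"jaw":1,"linear":[3.7,1.85,0],"twist":0},{"jaw":1,"linear":[3.7,1.85,0],"twist":0},{"jaw":1,"linear":[0,0,4],"twist":0},{"jaw":1,"linear":[0,0,4],"twist":0},{"jaw":1,"linear":[0,0,3],"twist":0},{"jaw":1,"linear":[0,0,0],"twist":0},{"jaw":1,"linear":[0,0,0],"twist":0}]' 15
python3 -c "from h import *;go([.53786262,-0.07253284,0.1105],-5.5)"
```

```text
time: 27.02
position: [0.5374, -0.0725, 0.1479]
tool_rot: [0.999, -0.048, -0.002, -0.001]
ft_force: [0.8, 0.1, 0.0]
grip_width: 0.0871
grip_force: 0.0
pos [ 0.5374 -0.0725  0.1479] yaw -5.5 twist first 0.0 then shift cm [0.05 0.   3.74]
```

```bash
python3 -m pendant '[{"jaw":1,"linear":[0,0,2],"twist":0},{"jaw":1,"linear":[0,0,1],"twist":0},{"jaw":1,"linear":[0,0,0.6],"twist":0},{"jaw":1,"linear":[0,0,0],"twist":0},{"jaw":1,"linear":[0,0,0],"twist":0}]'
python3 -m pendant '[{"jaw":0,"linear":[0,0,0],"twist":0},{"jaw":0,"linear":[0,0,0],"twist":0},{"jaw":0,"linear":[0,0,0],"twist":0},{"jaw":0,"linear":[0,0,0],"twist":0},{"jaw":0,"linear":[0,0,0],"twist":0},{"jaw":0,"linear":[0,0,0],"twist":0},{"jaw":0,"linear":[0,0,0],"twist":0},{"jaw":0,"linear":[0,0,0],"twist":0},{"jaw":0,"linear":[0,0,-1],"twist":0},{"jaw":0,"linear":[0,0,-2],"twist":0},{"jaw":0,"linear":[0,0,0],"twist":0}]' 15
```

```text
time: 27.43
position: [0.5392, -0.073, 0.1143]
tool_rot: [0.999, -0.048, 0.001, 0.0]
ft_force: [0.2, -0.1, -0.4]
grip_width: 0.0867
grip_force: 0.0
time: 28.35
position: [0.5372, -0.0721, 0.145]
tool_rot: [0.999, -0.048, -0.001, -0.001]
ft_force: [-2.8, 1.8, -0.6]
grip_width: 0.0465
grip_force: 15.0
```

```bash
python3 -m pendant '[{"jaw":0,"linear":[0,0,-3],"twist":0},{"jaw":0,"linear":[0,0,-3],"twist":-3.5},{"jaw":0,"linear":[0,0,0],"twist":-3.5},{"jaw":0,"linear":[0,0,0],"twist":0}]'
python3 - <<'E'
from h import *
print(robot.get_obs()["grip_width"]);go([.479,-.348,.08],1.5)
c=cap("wrist");cv2.imwrite("pics/w8.png",c["color"][150:])
E
```

```text
time: 28.68
position: [0.5405, -0.0735, 0.2057]
tool_rot: [1.0, 0.014, 0.003, 0.001]
ft_force: [0.4, 0.3, -0.6]
grip_width: 0.0471
grip_force: 15.0
0.0471350544523528
pos [ 0.5405 -0.0735  0.2057] yaw 1.6 twist first 0.1 then shift cm [-6.86 27.28 12.57]
```

View pics/w8.png

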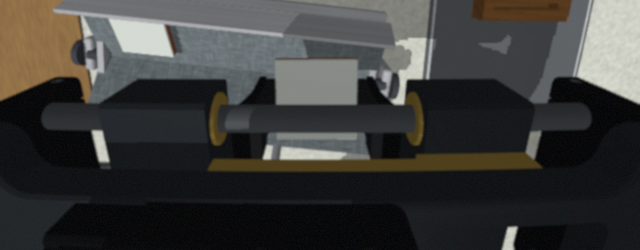

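The tile is held glaze up between the fingers, at (315,95).

```bash
python3 -m pendant '[{"jaw":0,"linear":[-0.98,3.9,0],"twist":0},{"jaw":0,"linear":[-0.98,3.9,0],"twist":0},{"jaw":0,"linear":[-0.98,3.9,0],"twist":0},{"jaw":0,"linear":[-0.98,3.9,0],"twist":0},{"jaw":0,"linear":[-0.98,3.9,0],"twist":0},{"jaw":0,"linear":[-0.98,3.9,0],"twist":0},{"jaw":0,"linear":[-0.98,3.9,0],"twist":0},{"jaw":0,"linear":[0,0,4],"twist":0},{"jaw":0,"linear":[0,0,4],"twist":0},{"jaw":0,"linear":[0,0,4],"twist":0},{"jaw":0,"linear":[0,0,0],"twist":0},{"jaw":0,"linear":[0,0,0],"twist":0}]'
python3 -m pendant '[{"jaw":0,"linear":[0,0,1.5],"twist":0},{"jaw":0,"linear":[0,0,1],"twist":0},{"jaw":0,"linear":[0,0,0.5],"twist":0},{"jaw":0,"linear":[0,0,0],"twist":0}]' 6
```

```text
time: 29.73
position: [0.4752, -0.3456, 0.08]
tool_rot: [1.0, 0.012, -0.003, -0.003]
ft_force: [0.0, -0.6, 0.1]
grip_width: 0.0466
grip_force: 15.0
time: 30.07
position: [0.4776, -0.3476, 0.0543]
tool_rot: [1.0, 0.013, 0.0, 0.0]
ft_force: [0.1, 0.5, 0.3]
grip_width: 0.0474
grip_force: 6.0
```

```bash
python3 -m pendant '[{"jaw":0,"linear":[0,0,1],"twist":0},{"jaw":0,"linear":[0,0,0.5],"twist":0},{"jaw":0,"linear":[0,0,0.4],"twist":0},{"jaw":0,"linear":[0,0,0.4],"twist":0},{"jaw":0,"linear":[0,0,0],"twist":0}]' 4
python3 -m pendant '[{"jaw":0,"linear":[0,0,0.3],"twist":0},{"jaw":0,"linear":[0,0,0.3],"twist":0},{"jaw":0,"linear":[0,0,0],"twist":0}]'
```

```text
time: 30.48
position: [0.4771, -0.3475, 0.0298]
tool_rot: [1.0, 0.013, -0.0, -0.0]
ft_force: [0.2, 0.1, -0.5]
grip_width: 0.0475
grip_force: 4.0
time: 30.73
position: [0.4775, -0.3476, 0.0244]
tool_rot: [1.0, 0.013, 0.0, 0.0]
ft_force: [1.2, -0.0, 0.9]
grip_width: 0.048
grip_force: 4.0
```

```bash
python3 -m pendant '[{"jaw":0.75,"linear":[0,0,0],"twist":0},{"jaw":0.75,"linear":[0,0,0],"twist":0},{"jaw":0.75,"linear":[0,0,0],"twist":0},{"jaw":0.75,"linear":[0,0,-3],"twist":0},{"jaw":0.8,"linear":[0,0,-4],"twist":0},{"jaw":1,"linear":[0,0,-4],"twist":0},{"jaw":1,"linear":[0,0,-4],"twist":0},{"jaw":1,"linear":[-3,-2,-1],"twist":0},{"jaw":1,"linear":[-3,-2,0],"twist":0},{"jaw":1,"linear":[0,0,0],"twist":0},{"jaw":1,"linear":[0,0,0],"twist":0}]'
python3 - <<'E'
from h import *
c=cap("wrist");cv2.imwrite("pics/w9.png",c["color"]);np.savez("w9.npz",**c);np.savez("t9.npz",**cap("top"))
go([.5527,.0813,.19],-5.5)
E
```

```text
time: 31.65
position: [0.4141, -0.3071, 0.1844]
tool_rot: [1.0, 0.013, -0.001, -0.001]
ft_force: [0.5, -0.7, -0.5]
grip_width: 0.0864
grip_force: 0.0
pos [ 0.4168 -0.31    0.1846] yaw 1.5 twist first 7.0 then shift cm [  9.78 -40.25  -0.54]
```

View pics/w9.png

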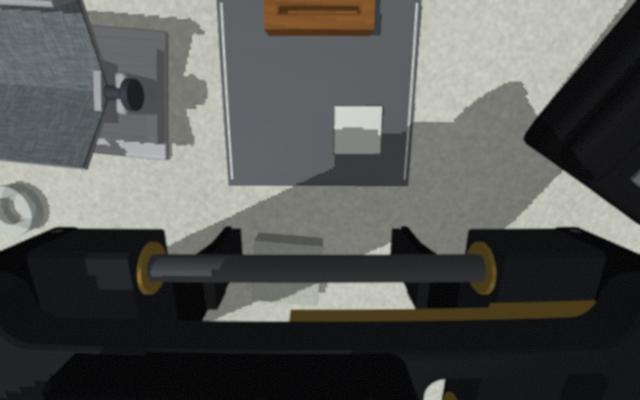

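The first tile lies flat on the board at (358,130). Next is the second one; I'll recheck its position in the top view and move over it.

```bash
python3 -m pendant '[{"jaw":1,"linear":[0,0,-2.5],"twist":7},{"jaw":1,"linear":[1,-4,0],"twist":0},{"jaw":1,"linear":[1,-4,0],"twist":0},{"jaw":1,"linear":[1,-4,0],"twist":0},{"jaw":1,"linear":[1,-4,0],"twist":0},{"jaw":1,"linear":[1,-4,0],"twist":0},{"jaw":1,"linear":[1,-4,0],"twist":0},{"jaw":1,"linear":[1,-4,0],"twist":0},{"jaw":1,"linear":[1,-4,0],"twist":0},{"jaw":1,"linear":[1,-4,0],"twist":0},{"jaw":1,"linear":[0.8,-4,0],"twist":0}]'
python3 -m pendant '[{"jaw":1,"linear":[0,-0.3,3],"twist":0},{"jaw":1,"linear":[0,0,2],"twist":0},{"jaw":1,"linear":[0,0,0],"twist":0},{"jaw":1,"linear":[0,0,0],"twist":0}]'
python3 - <<'E'
from h import *
V=np.array([.51405,.0036,.07])
c=dict(np.load("t9.npz")); g=cv2.cvtColor(c["color"],cv2.COLOR_BGR2GRAY)
x0,y0,x1,y1=280,178,372,215; m=np.zeros_like(g); m[y0:y1,x0:x1]=(g[y0:y1,x0:x1]>135)
for k in cv2.findContours(m,cv2.RETR_EXTERNAL,cv2.CHAIN_APPROX_NONE)[0]:
    if cv2.contourArea(k)<60: continue
    P=onplane(c,k.reshape(-1,2),.1)-V; r=cv2.minAreaRect((np.c_[P@EX,P@EY]*1000).astype(np.float32)); print(np.round(r[0],1),np.round(r[1],1))
go([.5527,.0813,.112],-5.5)
E
```

```text
time: 32.67
position: [0.5547, 0.0817, 0.2092]
tool_rot: [0.999, -0.048, 0.001, 0.0]
ft_force: [0.3, -1.0, 0.2]
grip_width: 0.0868
grip_force: 0.0
time: 33.0
position: [0.5528, 0.0829, 0.1581]
tool_rot: [0.999, -0.048, -0.001, 0.0]
ft_force: [-0.0, -0.0, -0.8]
grip_width: 0.0869
grip_force: 0.0
[31.9 83.1] [48.9 47.6]
[ 62.1 -18.7] [ 34.7 235.3]
pos [0.5528 0.0829 0.1581] yaw -5.5 twist first 0.0 then shift cm [0.01 0.16 4.61]
```

```bash
python3 -m pendant '[{"jaw":1,"linear":[0,0,2.5],"twist":0},{"jaw":1,"linear":[0,0,1.5],"twist":0},{"jaw":1,"linear":[0,0,0.5],"twist":0},{"jaw":1,"linear":[0,0,0],"twist":0},{"jaw":0,"linear":[0,0,0],"twist":0},{"jaw":0,"linear":[0,0,0],"twist":0},{"jaw":0,"linear":[0,0,0],"twist":0},{"jaw":0,"linear":[0,0,0],"twist":0},{"jaw":0,"linear":[0,0,0],"twist":0},{"jaw":0,"linear":[0,0,0],"twist":0},{"jaw":0,"linear":[0,0,0],"twist":0},{"jaw":0,"linear":[0,0,0],"twist":0}]' 15
python3 -m pendant '[{"jaw":0,"linear":[0,0,-2],"twist":0},{"jaw":0,"linear":[0,0,-4],"twist":0},{"jaw":0,"linear":[0,0,-3],"twist":-3.5},{"jaw":0,"linear":[0,0,0],"twist":-3.5},{"jaw":0,"linear":[0,0,0],"twist":0}]'
python3 -c "from h import *;print(robot.get_obs()['grip_width']);go([.478,-.258,.08],1.5)"
```

```text
time: 34.0
position: [0.5524, 0.0826, 0.1145]
tool_rot: [0.999, -0.048, 0.0, 0.0]
ft_force: [-0.6, -0.4, 2.4]
grip_width: 0.0474
grip_force: 15.0
time: 34.42
position: [0.5537, 0.0826, 0.2066]
tool_rot: [1.0, 0.014, 0.003, 0.0]
ft_force: [-0.3, 0.1, -1.5]
grip_width: 0.013
grip_force: 0.0
0.013040177988645204
pos [0.5537 0.0826 0.2066] yaw 1.6 twist first 0.1 then shift cm [-8.46 33.85 12.66]
```

The grip slipped, so I'll look.

```bash
python3 -m pendant '[{"jaw":1,"linear":[-4,0,0],"twist":3.5},{"jaw":1,"linear":[-4,0,0],"twist":3.5},{"jaw":1,"linear":[-2,0,0],"twist":0},{"jaw":1,"linear":[0,0,0],"twist":0},{"jaw":1,"linear":[0,0,0],"twist":0}]'
python3 - <<'E'
from h import *
c=cap("wrist");cv2.imwrite("pics/w10.png",c["color"]);np.savez("w10.npz",**c)
go([.5527,.0813,.112],-5.5)
E
```

```text
time: 34.83
position: [0.4509, 0.085, 0.2036]
tool_rot: [0.999, -0.048, -0.001, -0.0]
ft_force: [1.2, 0.4, -0.3]
grip_width: 0.0387
grip_force: 0.0
pos [0.4529 0.0848 0.204 ] yaw -5.5 twist first -0.0 then shift cm [ 9.97 -0.61  9.2 ]
```

View pics/w10.png

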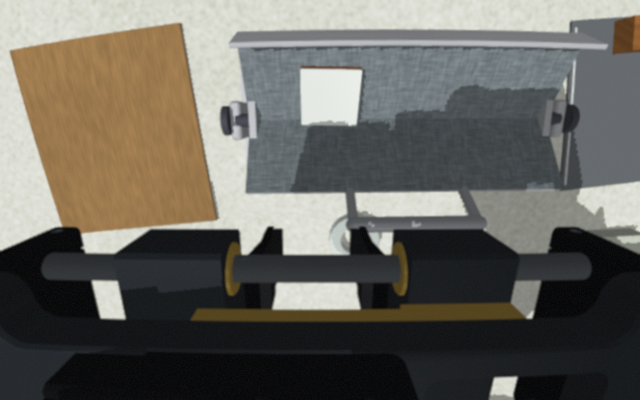

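The tile slid down the far wing to the valley at (331,97), still glaze up. I'll measure it and regrip.

Run:
```python
from h import *
V=np.array([.51405,.0036,.07])
c=dict(np.load("w10.npz")); g=cv2.cvtColor(c["color"],cv2.COLOR_BGR2GRAY); x0,y0,x1,y1=280,50,380,130
m=np.zeros_like(g); m[y0:y1,x0:x1]=g[y0:y1,x0:x1]>180
R=c["view"][:3,:3];o=-R.T@c["view"][:3,3]; n=-.5*EX+np.array([0,0,np.cos(np.pi/6)])
k=max(cv2.findContours(m,0,1)[0],key=cv2.contourArea); w=ray(c,k.reshape(-1,2))@R; P=o+w*(((V+.01*n-o)@n)/(w@n))[:,None]-V
r=cv2.minAreaRect((np.c_[P@(np.cos(np.pi/6)*EX+np.array([0,0,.5])),P@EY]*1000).astype(np.float32)); print(np.round(r[0],1),np.round(r[1],1),r[2])
y=r[0][1]/1000+.0015; p=V+(r[0][0]/1000*.866-.0025)*EX+y*EY; p[2]=.104; print(p); go(p,-5.5)
```

```text
[23.2 64.7] [47.8 49. ] 89.66162109375
[0.53792653 0.06780813 0.104     ]
pos [0.4529 0.0848 0.204 ] yaw -5.5 twist first -0.0 then shift cm [ 8.63  0.88 10.  ]
```

```bash
python3 -m pendant '[{"jaw":1,"linear":[4,0.4,0],"twist":0},{"jaw":1,"linear":[4,0.4,0],"twist":0},{"jaw":1,"linear":[0.6,0.1,3.5],"twist":0},{"jaw":1,"linear":[0,0,3],"twist":0},{"jaw":1,"linear":[0,0,2],"twist":0},{"jaw":1,"linear":[0,0,1],"twist":0},{"jaw":1,"linear":[0,0,0],"twist":0},{"jaw":1,"linear":[0,0,0],"twist":0}]' 25
python3 -c "from h import *;go([.5379,.0678,.1035],-5.5)"
```

```text
time: 35.55
position: [0.5382, 0.0675, 0.109]
tool_rot: [0.999, -0.048, 0.0, 0.0]
ft_force: [-0.6, -0.8, 0.8]
grip_width: 0.0859
grip_force: 0.0
pos [0.5382 0.0675 0.109 ] yaw -5.5 twist first -0.0 then shift cm [-0.03 -0.03  0.55]
```

```bash
python3 -m pendant '[{"jaw":1,"linear":[0,0,0.3],"twist":0},{"jaw":1,"linear":[0,0,0.3],"twist":0},{"jaw":1,"linear":[0,0,0],"twist":0},{"jaw":0,"linear":[0,0,0],"twist":0},{"jaw":0,"linear":[0,0,0],"twist":0},{"jaw":0,"linear":[0,0,0],"twist":0},{"jaw":0,"linear":[0,0,0],"twist":0},{"jaw":0,"linear":[0,0,0],"twist":0},{"jaw":0,"linear":[0,0,0],"twist":0},{"jaw":0,"linear":[0,0,0],"twist":0},{"jaw":0,"linear":[0,0,0],"twist":0},{"jaw":0,"linear":[0,0,0],"twist":0}]' 25
python3 -m pendant '[{"jaw":0,"linear":[0,0,-1],"twist":0},{"jaw":0,"linear":[0,0,-2],"twist":0},{"jaw":0,"linear":[0,0,-4],"twist":0},{"jaw":0,"linear":[0,0,-3],"twist":-3.5},{"jaw":0,"linear":[0,0,0],"twist":-3.5},{"jaw":0,"linear":[0,0,0],"twist":0}]'
python3 -c "from h import *;go([.478,-.258,.2],1.5)"
```

```text
time: 36.55
position: [0.5373, 0.0676, 0.1033]
tool_rot: [0.999, -0.048, 0.0, 0.0]
ft_force: [0.1, -0.0, 0.5]
grip_width: 0.0475
grip_force: 25.0
time: 37.05
position: [0.5386, 0.0676, 0.2062]
tool_rot: [1.0, 0.014, 0.003, 0.0]
ft_force: [-0.3, -0.2, -0.8]
grip_width: 0.0477
grip_force: 25.0
pos [0.5386 0.0676 0.2062] yaw 1.6 twist first 0.1 then shift cm [-6.91 32.39  0.62]
```

```bash
python3 -m pendant '[{"jaw":0,"linear":[-0.85,4,0],"twist":0},{"jaw":0,"linear":[-0.85,4,0],"twist":0},{"jaw":0,"linear":[-0.85,4,0],"twist":0},{"jaw":0,"linear":[-0.85,4,0],"twist":0},{"jaw":0,"linear":[-0.85,4,0],"twist":0},{"jaw":0,"linear":[-0.85,4,0],"twist":0},{"jaw":0,"linear":[-0.85,4,0],"twist":0},{"jaw":0,"linear":[-0.85,4,0],"twist":0},{"jaw":0,"linear":[0,0.4,4],"twist":0},{"jaw":0,"linear":[0,0,4],"twist":0},{"jaw":0,"linear":[0,0,4],"twist":0},{"jaw":0,"linear":[0,0,0],"twist":0}]'
python3 -m pendant '[{"jaw":0,"linear":[0,0,2],"twist":0},{"jaw":0,"linear":[0,0,1.5],"twist":0},{"jaw":0,"linear":[0,0,0],"twist":0},{"jaw":0,"linear":[0,0,0],"twist":0}]' 6
```

```text
time: 38.05
position: [0.4719, -0.2542, 0.0745]
tool_rot: [1.0, 0.012, -0.008, -0.007]
ft_force: [-1.7, 1.4, -1.3]
grip_width: 0.0473
grip_force: 25.0
time: 38.38
position: [0.4778, -0.2577, 0.0492]
tool_rot: [1.0, 0.013, -0.0, -0.0]
ft_force: [-0.0, -0.7, -0.8]
grip_width: 0.048
grip_force: 6.0
```

```bash
python3 -m pendant '[{"jaw":0,"linear":[0,0,0.8],"twist":0},{"jaw":0,"linear":[0,0,0.5],"twist":0},{"jaw":0,"linear":[0,0,0.4],"twist":0},{"jaw":0,"linear":[0,0,0.3],"twist":0},{"jaw":0,"linear":[0,0,0.3],"twist":0},{"jaw":0,"linear":[0,0,0],"twist":0}]' 4
```

```text
time: 38.88
position: [0.4778, -0.2581, 0.0251]
tool_rot: [1.0, 0.013, -0.0, 0.0]
ft_force: [0.4, -1.0, 0.2]
grip_width: 0.0477
grip_force: 4.0
```

```bash
python3 -m pendant '[{"jaw":0.7,"linear":[0,0,0],"twist":0},{"jaw":0.7,"linear":[0,0,0],"twist":0},{"jaw":0.7,"linear":[0,0,0],"twist":0},{"jaw":0.7,"linear":[0,0,-3],"twist":0},{"jaw":0.7,"linear":[0,0,-4],"twist":0},{"jaw":0.8,"linear":[0,0,-4],"twist":0},{"jaw":1,"linear":[0,0,-4],"twist":0},{"jaw":1,"linear":[0,0,-3],"twist":4.5},{"jaw":1,"linear":[0,0,0],"twist":4.5}]'
python3 -m pendant '[{"jaw":1,"linear":[0,0,0],"twist":0},{"jaw":1,"linear":[0,0,0],"twist":0}]'
python3 - <<'E'
from h import *
c=cap("scene");cv2.imwrite("pics/s11.png",c["color"])
go([.599,.0705,.205],-7.2)
E
```

```text
time: 39.63
position: [0.4808, -0.2604, 0.212]
tool_rot: [0.998, -0.067, 0.005, 0.004]
ft_force: [0.5, -1.7, -0.2]
grip_width: 0.08
grip_force: 0.0
time: 39.8
position: [0.4772, -0.2575, 0.2053]
tool_rot: [0.998, -0.064, -0.0, -0.0]
ft_force: [0.2, -0.2, -0.2]
grip_width: 0.0856
grip_force: 0.0
pos [ 0.4768 -0.2573  0.2045] yaw -7.4 twist first -0.2 then shift cm [  8.01 -34.05  -0.05]
```

View pics/s11.png

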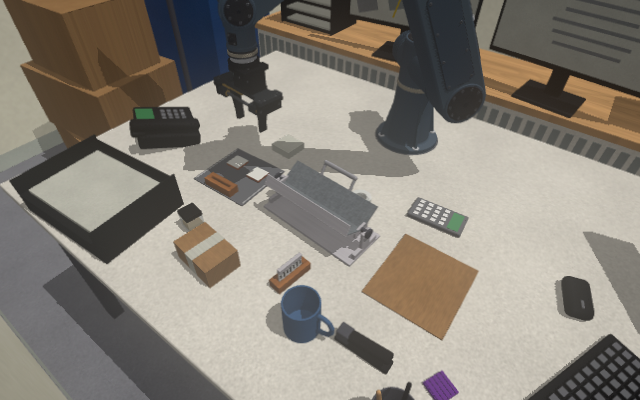

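Both tiles lie on the board, at (237,161) and (258,173), and the tray is at rest. That used my last picture view, so from here I work from numbers. Next is the plate.

```bash
python3 -m pendant '[{"jaw":1,"linear":[0.89,-3.78,0],"twist":0},{"jaw":1,"linear":[0.89,-3.78,0],"twist":0},{"jaw":1,"linear":[0.89,-3.78,0],"twist":0},{"jaw":1,"linear":[0.89,-3.78,0],"twist":0},{"jaw":1,"linear":[0.89,-3.78,0],"twist":0},{"jaw":1,"linear":[0.89,-3.78,0],"twist":0},{"jaw":1,"linear":[0.89,-3.78,0],"twist":0},{"jaw":1,"linear":[0.89,-3.78,0],"twist":0},{"jaw":1,"linear":[0.89,-3.78,0],"twist":0},{"jaw":1,"linear":[0,0,0],"twist":0},{"jaw":1,"linear":[0,0,0],"twist":0},{"jaw":1,"linear":[0,0,0],"twist":0}]'
python3 - <<'E'
from h import *
c=cap("wrist");np.savez("w12.npz",**c);im=c["color"];hsv=cv2.cvtColor(im,cv2.COLOR_BGR2HSV)
h,s,v=cv2.split(hsv); print(proj(c,[[.698,.058,.06],[.698,.058,.024],[.745,.052,.024],[.651,.064,.024]]).round())
m=((s>90)&(h<20)).astype(np.uint8); m[220:]=0
W=cloud(c)
for k in cv2.findContours(m,0,1)[0]:
    if cv2.contourArea(k)>150: print("wood",cv2.boundingRect(k),cv2.contourArea(k)); r=cv2.minAreaRect((onplane(c,k.reshape(-1,2),.024)[:,:2]*1000).astype(np.float32));print(r)
u,w=proj(c,[[.698,.058,.06]])[0].astype(int)
for vv in range(w-60,w+60,8): print(vv,[tuple(int(t) for t in hsv[vv,uu,1:]) for uu in range(u-24,u+25,6)])
E
```

```text
time: 40.85
position: [0.6003, 0.0687, 0.2035]
tool_rot: [0.998, -0.065, -0.002, 0.0]
ft_force: [0.8, 0.3, -0.1]
grip_width: 0.0875
grip_force: 0.0
[[315.  86.]
 [315.  89.]
 [315.  39.]
 [315. 136.]]
wood (39, 169, 165, 51) 6073.0
((605.1571044921875, 296.0857238769531), (58.60181427001953, 186.84979248046875), 0.055990446358919144)
wood (587, 143, 53, 38) 1615.0
((581.3825073242188, -270.062255859375), (39.477294921875, 66.64119720458984), 1.5282073020935059)
wood (300, 35, 34, 102) 3099.0
((699.8885498046875, 56.072105407714844), (32.788909912109375, 98.1417236328125), 82.4474105834961)
wood (503, 0, 82, 30) 1322.5
((742.542236328125, -178.7537841796875), (84.2727279663086, 26.802494049072266), 85.69145202636719)
wood (423, 0, 77, 29) 1807.0
((750.9568481445312, -93.4311294555664), (75.53886413574219, 25.497882843017578), 84.30413055419922)
25 [(12, 188), (15, 184), (13, 183), (13, 192), (14, 186), (14, 182), (15, 185), (14, 186), (14, 185)]
33 [(15, 188), (12, 184), (19, 178), (13, 178), (14, 178), (16, 180), (15, 182), (16, 180), (14, 185)]
41 [(14, 187), (13, 183), (170, 138), 
[... 612 characters left out ...]
(162, 135), (170, 129), (8, 167), (9, 149), (171, 76), (112, 82), (13, 114)]
97 [(13, 183), (13, 181), (165, 131), (171, 128), (8, 166), (9, 148), (164, 76), (113, 81), (14, 111)]
105 [(13, 180), (13, 181), (160, 131), (168, 129), (9, 167), (7, 146), (180, 75), (92, 83), (15, 117)]
113 [(13, 182), (13, 182), (162, 132), (167, 131), (9, 166), (9, 147), (178, 76), (89, 80), (11, 112)]
121 [(14, 181), (13, 182), (152, 136), (171, 128), (6, 158), (5, 96), (171, 109), (81, 82), (14, 112)]
129 [(14, 179), (14, 185), (153, 137), (172, 126), (168, 120), (169, 118), (172, 126), (81, 85), (11, 111)]
137 [(13, 176), (14, 182), (73, 153), (73, 146), (67, 145), (68, 143), (73, 144), (26, 145), (14, 126)]
```

```bash
cat >> h.py <<'E'
def region(c,box,z,fn,k=4):
    """upsample crop, mask by fn(h,s,v), biggest contour -> rect on plane z, mm"""
    x0,y0,x1,y1=box; im=cv2.resize(c["color"][y0:y1,x0:x1],None,fx=k,fy=k,interpolation=cv2.INTER_CUBIC)
    m=fn(*cv2.split(cv2.cvtColor(im,cv2.COLOR_BGR2HSV))).astype(np.uint8)
    q=max(cv2.findContours(m,0,1)[0],key=cv2.contourArea).reshape(-1,2)
    uv=(q+.5)/k-.5+[x0,y0]; P=onplane(c,uv,z)[:,:2]*1000
    r=cv2.minAreaRect(P.astype(np.float32)); print("px",uv.min(0).round(1),uv.max(0).round(1),"rect",np.round(r[0],1),np.round(r[1],1),round(r[2],2)); return r
E
python3 - <<'E'
from h import *
c=dict(np.load("w12.npz"))
region(c,(306,42,330,132),.06,lambda h,s,v:(s<70)&(v>120))
region(c,(306,42,330,132),.06,lambda h,s,v:(s<70)&(v>157))
region(c,(290,25,345,145),.024,lambda h,s,v:(s>90)|(v<100))
d=c["depth"];print(d[60,305:330].round(3),d[110:126,316].round(3),d[40:56,316].round(3))
go([.6999,.056,.12],-7.5)
E
```

```text
px [310.9  42.9] [321.9 122.6] rect [699.7  56.3] [ 9.7 68.6] 82.37
px [312.9  44.9] [319.6 121.1] rect [699.5  56.3] [ 6.1 65.6] 82.45
px [299.9  35.1] [333.9 136.6] rect [699.5  55.6] [33.9 98.7] 82.66
[0.298 0.299 0.3   0.299 0.299 0.298 0.298 0.267 0.266 0.265 0.267 0.266
 0.266 0.265 0.266 0.266 0.266 0.297 0.299 0.298 0.299 0.301 0.3   0.299
 0.298] [0.277 0.278 0.276 0.278 0.278 0.277 0.279 0.278 0.279 0.279 0.278 0.279
 0.28  0.281 0.317 0.317] [0.294 0.294 0.294 0.264 0.262 0.261 0.262 0.263 0.263 0.263 0.263 0.264
 0.264 0.264 0.264 0.265]
pos [0.6004 0.068  0.2039] yaw -7.5 twist first -0.0 then shift cm [10.02 -0.11  8.39]
```

```bash
python3 -m pendant '[{"jaw":0.35,"linear":[4,0,0],"twist":0},{"jaw":0.35,"linear":[4,0,0],"twist":0},{"jaw":0.35,"linear":[2,-0.1,0],"twist":0},{"jaw":0.35,"linear":[0,0,4],"twist":0},{"jaw":0.35,"linear":[0,0,4],"twist":0},{"jaw":0.35,"linear":[0,0,2],"twist":0},{"jaw":0.35,"linear":[0,0,0],"twist":0},{"jaw":0.35,"linear":[0,0,0],"twist":0},{"jaw":0.35,"linear":[0,0,0],"twist":0}]' 20
python3 -c "from h import *;go([.6996,.0563,.056],-7.6);print(robot.get_obs()['grip_width'])"
```

```text
time: 41.65
position: [0.7021, 0.0554, 0.1069]
tool_rot: [0.998, -0.066, 0.001, 0.0]
ft_force: [-0.1, 0.7, 1.1]
grip_width: 0.0359
grip_force: 0.0
pos [0.7021 0.0554 0.1069] yaw -7.6 twist first 0.0 then shift cm [-0.26 -0.06  5.09]
0.03592237321193455
```

```bash
python3 -m pendant '[{"jaw":0.35,"linear":[-0.25,-0.05,0],"twist":0},{"jaw":0.35,"linear":[0,0,3],"twist":0},{"jaw":0.35,"linear":[0,0,2.1],"twist":0},{"jaw":0.35,"linear":[0,0,0],"twist":0},{"jaw":0.35,"linear":[0,0,0],"twist":0},{"jaw":0.35,"linear":[0,0,0],"twist":0}]' 20
python3 -c "
from h import *
go([.6996,.0563,.056],-7.6);print(robot.get_obs()['joint_velocities'].round(4))"
python3 -m pendant '[{"jaw":0.35,"linear":[0,0,0],"twist":0},{"jaw":0.35,"linear":[0,0,0],"twist":0}]'
```

```text
time: 42.15
position: [0.7, 0.0575, 0.0567]
tool_rot: [0.998, -0.065, 0.002, 0.0]
ft_force: [-0.4, -0.1, -0.2]
grip_width: 0.0306
grip_force: 0.0
pos [0.7    0.0575 0.0567] yaw -7.5 twist first 0.1 then shift cm [-0.02  0.12  0.07]
[ 0.0013 -0.0108 -0.0104 -0.0003 -0.0049 -0.0003]
time: 42.32
position: [0.6998, 0.0575, 0.0565]
tool_rot: [0.998, -0.065, 0.002, 0.0]
ft_force: [-0.6, -0.0, -0.0]
grip_width: 0.0307
grip_force: 0.0
```

```bash
python3 -m pendant '[{"jaw":0.2,"linear":[0,0.1,0],"twist":0},{"jaw":0.1,"linear":[0,0,0],"twist":0},{"jaw":0,"linear":[0,0,0],"twist":0},{"jaw":0,"linear":[0,0,0],"twist":0},{"jaw":0,"linear":[0,0,0],"twist":0},{"jaw":0,"linear":[0,0,0],"twist":0},{"jaw":0,"linear":[0,0,0],"twist":0},{"jaw":0,"linear":[0,0,0],"twist":0}]' 25
python3 -m pendant '[{"jaw":0,"linear":[0,0,-1],"twist":0},{"jaw":0,"linear":[0,0,-2],"twist":0},{"jaw":0,"linear":[0,0,-4],"twist":0},{"jaw":0,"linear":[0,0,-4],"twist":0},{"jaw":0,"linear":[0,0,-3],"twist":0},{"jaw":0,"linear":[0,0,0],"twist":0},{"jaw":0,"linear":[0,0,0],"twist":0},{"jaw":0,"linear":[0,0,0],"twist":0}]' 25
python3 -c "
from h import *
go([.584,-.40,.2],91.5)"
```

```text
time: 42.98
position: [0.6984, 0.0566, 0.0545]
tool_rot: [0.998, -0.065, 0.0, -0.0]
ft_force: [-0.1, -0.3, 1.2]
grip_width: 0.0095
grip_force: 25.0
time: 43.65
position: [0.6975, 0.0566, 0.1941]
tool_rot: [0.998, -0.065, -0.001, 0.0]
ft_force: [0.3, -0.6, -1.1]
grip_width: 0.0097
grip_force: 25.0
pos [0.6975 0.0566 0.1941] yaw -7.5 twist first -99.0 then shift cm [-45.35 -12.54  -0.59]
```

```bash
python3 -m pendant '[{"jaw":0,"linear":[0,0,0],"twist":-7.1},{"jaw":0,"linear":[0,0,0],"twist":-7.1},{"jaw":0,"linear":[0,0,0],"twist":-7.1},{"jaw":0,"linear":[0,0,0],"twist":-7.1},{"jaw":0,"linear":[0,0,0],"twist":-7.1},{"jaw":0,"linear":[0,0,0],"twist":-7.1},{"jaw":0,"linear":[0,0,0],"twist":-7.1},{"jaw":0,"linear":[0,0,0],"twist":-7.1},{"jaw":0,"linear":[0,0,0],"twist":-7.1},{"jaw":0,"linear":[0,0,0],"twist":-7.1},{"jaw":0,"linear":[0,0,0],"twist":-7.1},{"jaw":0,"linear":[0,0,0],"twist":-7.1}]'
python3 -m pendant '[{"jaw":0,"linear":[0,0,-1],"twist":-6.9},{"jaw":0,"linear":[0,0,0],"twist":-6.9},{"jaw":0,"linear":[-3.8,-1.04,0],"twist":0},{"jaw":0,"linear":[-3.8,-1.04,0],"twist":0},{"jaw":0,"linear":[-3.8,-1.04,0],"twist":0},{"jaw":0,"linear":[-3.8,-1.04,0],"twist":0},{"jaw":0,"linear":[-3.8,-1.04,0],"twist":0},{"jaw":0,"linear":[-3.8,-1.04,0],"twist":0},{"jaw":0,"linear":[-3.8,-1.04,0],"twist":0},{"jaw":0,"linear":[-3.8,-1.04,0],"twist":0},{"jaw":0,"linear":[-3.8,-1.04,0],"twist":0},{"jaw":0,"linear":[-3.8,-1.04,0],"twist":0}]'
python3 -m pendant '[{"jaw":0,"linear":[-3.8,-1.04,0],"twist":0},{"jaw":0,"linear":[-3.5,-1.04,0],"twist":0},{"jaw":0,"linear":[0,0,0],"twist":0},{"jaw":0,"linear":[0,0,0],"twist":0},{"jaw":0,"linear":[0,0,0],"twist":0},{"jaw":0,"linear":[0,0,0],"twist":0}]'
python3 - <<'E'
from h import *
go([.58,-.30,.12],91.5)
c=cap("wrist");np.savez("w13.npz",**c);im=c["color"];h,s,v=cv2.split(cv2.cvtColor(im,cv2.COLOR_BGR2HSV))
print(proj(c,[[.579,-.3,.028]]).round())
m=((s>80)&(h<20)).astype(np.uint8); m[225:]=0
for k in cv2.findContours(m,0,1)[0]:
    if cv2.contourArea(k)>400: print("wood",cv2.boundingRect(k),cv2.contourArea(k)); print(cv2.minAreaRect((onplane(c,k.reshape(-1,2),.028)[:,:2]*1000).astype(np.float32)))
u,w=proj(c,[[.579,-.3,.028]])[0].astype(int)
for vv in range(w-56,w+60,8): print(vv,[tuple(int(t) for t in (s[vv,uu],v[vv,uu])) for uu in range(u-24,u+25,4)])
E
```

```text
time: 44.65
position: [0.6966, 0.0566, 0.1914]
tool_rot: [0.777, 0.63, -0.002, -0.002]
ft_force: [0.5, -0.0, -0.9]
grip_width: 0.0098
grip_force: 25.0
time: 45.65
position: [0.6022, -0.3269, 0.2015]
tool_rot: [0.698, 0.716, -0.0, -0.003]
ft_force: [0.2, -0.3, -1.0]
grip_width: 0.0098
grip_force: 25.0
time: 46.15
position: [0.5852, -0.3976, 0.2028]
tool_rot: [0.697, 0.717, 0.0, -0.002]
ft_force: [-0.4, 0.0, -0.9]
grip_width: 0.0098
grip_force: 25.0
pos [ 0.5852 -0.3976  0.2028] yaw 91.6 twist first 0.1 then shift cm [ 9.77 -0.26  8.28]
[[313.  92.]]
wood (298, 43, 35, 104) 3373.5
((580.9815673828125, -304.45111083984375), (34.30033493041992, 100.10297393798828), 1.5667089223861694)
35 [(19, 105), (19, 105), (19, 106), (17, 106), (17, 108), (17, 106), (21, 107), (19, 107), (17, 106), (17, 107), (14, 106), (17, 108), (14, 185)]
43 [(17, 106), (17, 105), (7, 104), (110, 118), (116, 127), (116, 125), (113, 120), (99, 121), (94, 114), (103, 124), (104, 127), (54, 118), (14, 188)]
51 [(20, 104), (17, 105), (3, 102), (169, 127), (172, 135), (171, 130), (173, 130), (167, 133), (169, 122), (17
[... 1149 characters left out ...]
(168, 126), (167, 128), (165, 130), (165, 91), (165, 133), (168, 129), (169, 133), (170, 147), (24, 97), (12, 190)]
123 [(18, 99), (18, 100), (10, 99), (167, 125), (167, 128), (170, 129), (165, 91), (167, 133), (169, 128), (167, 136), (167, 148), (17, 91), (12, 186)]
131 [(21, 99), (18, 97), (18, 98), (168, 123), (169, 128), (171, 127), (164, 90), (169, 125), (166, 129), (165, 136), (165, 147), (10, 98), (14, 195)]
139 [(16, 98), (21, 99), (18, 99), (169, 121), (167, 131), (165, 131), (168, 126), (167, 134), (171, 130), (168, 135), (168, 146), (8, 95), (13, 194)]
147 [(18, 97), (16, 96), (13, 97), (12, 82), (12, 63), (4, 61), (8, 62), (8, 63), (4, 62), (8, 64), (30, 69), (7, 108), (13, 194)]
```

```bash
python3 -m pendant '[{"jaw":0,"linear":[4,0,0],"twist":0},{"jaw":0,"linear":[4,-0.1,0],"twist":0},{"jaw":0,"linear":[1.2,-0.06,0],"twist":0},{"jaw":0,"linear":[0,0,4],"twist":0},{"jaw":0,"linear":[0,0,4],"twist":0},{"jaw":0,"linear":[0,0,3],"twist":0},{"jaw":0,"linear":[0,0,0],"twist":0},{"jaw":0,"linear":[0,0,0],"twist":0},{"jaw":0,"linear":[0,0,0],"twist":0},{"jaw":0,"linear":[0,0,0],"twist":0},{"jaw":0,"linear":[0,0,0],"twist":0}]'
python3 -c "
from h import *
go([.581,-.3057,.0785],91.6)"
```

```text
time: 47.12
position: [0.5829, -0.3086, 0.0971]
tool_rot: [0.698, 0.716, 0.0, 0.003]
ft_force: [-0.2, -0.4, -0.6]
grip_width: 0.0096
grip_force: 25.0
pos [ 0.5829 -0.3086  0.0971] yaw 91.5 twist first -0.1 then shift cm [ 0.3  -0.18  1.86]
```

```bash
python3 -m pendant '[{"jaw":0,"linear":[0.3,-0.18,0.8],"twist":0},{"jaw":0,"linear":[0,0,0.6],"twist":0},{"jaw":0,"linear":[0,0,0],"twist":0},{"jaw":0,"linear":[0,0,0],"twist":0},{"jaw":0,"linear":[0,0,0],"twist":0},{"jaw":0,"linear":[0,0,0],"twist":0},{"jaw":0,"linear":[0,0,0],"twist":0},{"jaw":0,"linear":[0,0,0],"twist":0}]'
python3 -c "
from h import *
go([.581,-.3057,.0785],91.6)"
```

```text
time: 47.78
position: [0.5796, -0.3048, 0.0804]
tool_rot: [0.698, 0.716, 0.0, 0.0]
ft_force: [0.6, 0.3, -1.0]
grip_width: 0.0098
grip_force: 25.0
pos [ 0.5796 -0.3048  0.0804] yaw 91.5 twist first -0.1 then shift cm [-0.09  0.13  0.19]
```

```bash
python3 -m pendant '[{"jaw":0,"linear":[-0.1,0.13,0],"twist":0},{"jaw":0,"linear":[0,0,0],"twist":0},{"jaw":0,"linear":[0,0,0],"twist":0},{"jaw":0,"linear":[0,0,0.3],"twist":0},{"jaw":0,"linear":[0,0,0.2],"twist":0},{"jaw":0,"linear":[0,0,0],"twist":0},{"jaw":0,"linear":[0,0,0],"twist":0}]'
python3 -m pendant '[{"jaw":0,"linear":[0,0,0.2],"twist":0},{"jaw":0,"linear":[0,0,0.2],"twist":0},{"jaw":0,"linear":[0,0,0],"twist":0},{"jaw":0,"linear":[0,0,0],"twist":0}]'
python3 -c "
from h import *
go([.581,-.3057,.0585],91.6)"
```

```text
time: 48.37
position: [0.5806, -0.3054, 0.075]
tool_rot: [0.698, 0.716, -0.0, -0.0]
ft_force: [-0.4, -0.1, -0.7]
grip_width: 0.0096
grip_force: 25.0
time: 48.7
position: [0.5808, -0.3055, 0.0711]
tool_rot: [0.698, 0.716, -0.0, -0.0]
ft_force: [-0.0, 0.1, 0.2]
grip_width: 0.0098
grip_force: 25.0
pos [ 0.5808 -0.3055  0.0711] yaw 91.5 twist first -0.1 then shift cm [-0.02  0.02  1.26]
```

```bash
python3 -m pendant '[{"jaw":0,"linear":[0,0,0.2],"twist":0},{"jaw":0,"linear":[0,0,0.2],"twist":0},{"jaw":0,"linear":[0,0,0.2],"twist":0},{"jaw":0,"linear":[0,0,0],"twist":0}]'
python3 -m pendant '[{"jaw":0,"linear":[0,0,0.2],"twist":0},{"jaw":0,"linear":[0,0,0.2],"twist":0},{"jaw":0,"linear":[0,0,0.2],"twist":0},{"jaw":0,"linear":[0,0,0],"twist":0},{"jaw":0,"linear":[0,0,0],"twist":0}]'
```

```text
time: 49.03
position: [0.5806, -0.3054, 0.0648]
tool_rot: [0.698, 0.716, -0.0, -0.0]
ft_force: [-1.0, 0.4, -0.3]
grip_width: 0.0099
grip_force: 25.0
time: 49.45
position: [0.5807, -0.3055, 0.0591]
tool_rot: [0.698, 0.716, -0.0, -0.0]
ft_force: [0.1, 0.4, -0.1]
grip_width: 0.0097
grip_force: 25.0
```

```bash
python3 -m pendant '[{"jaw":0,"linear":[0,0,0.15],"twist":0},{"jaw":0,"linear":[0,0,0.1],"twist":0},{"jaw":0,"linear":[0,0,0],"twist":0}]'
python3 -m pendant '[{"jaw":0,"linear":[0,0,0.15],"twist":0},{"jaw":0,"linear":[0,0,0],"twist":0},{"jaw":0,"linear":[0,0,0],"twist":0}]'
```

```text
time: 49.7
position: [0.5812, -0.3058, 0.0584]
tool_rot: [0.698, 0.716, 0.0, 0.0]
ft_force: [-1.2, 1.3, 5.8]
grip_width: 0.0097
grip_force: 25.0
time: 49.95
position: [0.5817, -0.3058, 0.0583]
tool_rot: [0.698, 0.716, 0.0, 0.001]
ft_force: [-1.7, 3.2, 13.4]
grip_width: 0.0101
grip_force: 25.0
```

```bash
python3 -m pendant '[{"jaw":0,"linear":[0,0,-0.3],"twist":0},{"jaw":0.35,"linear":[0,0,0],"twist":0},{"jaw":0.35,"linear":[0,0,0],"twist":0},{"jaw":0.35,"linear":[0,0,0],"twist":0},{"jaw":0.35,"linear":[0,0,-2],"twist":0},{"jaw":0.35,"linear":[0,0,-4],"twist":0},{"jaw":0.35,"linear":[0,0,-4],"twist":0},{"jaw":0.35,"linear":[0,0,-4],"twist":0},{"jaw":0.35,"linear":[-4,0,0],"twist":0},{"jaw":0.35,"linear":[-4,0,0],"twist":0},{"jaw":0.35,"linear":[-1.5,0,0],"twist":0}]'
python3 -m pendant '[{"jaw":0.35,"linear":[-4,0,0],"twist":0},{"jaw":0.35,"linear":[0,0,0],"twist":0},{"jaw":0.35,"linear":[0,0,0],"twist":0},{"jaw":0.35,"linear":[0,0,0],"twist":0}]'
python3 - <<'E'
from h import *
c=cap("wrist");W=cloud(c);np.savez("w14.npz",**c);h,s,v=cv2.split(cv2.cvtColor(c["color"],cv2.COLOR_BGR2HSV))
box=lambda x0,x1,y0,y1,z0,z1:(W[...,0]>x0)&(W[...,0]<x1)&(W[...,1]>y0)&(W[...,1]<y1)&(W[...,2]>z0)&(W[...,2]<z1)
m=box(.555,.61,-.36,-.25,.045,.09);print("rail",m.sum(),np.median(W[m],0).round(4),W[m].min(0).round(3),W[m].max(0).round(3),"top z 95%",np.percentile(W[m][:,2],[50,90]).round(4))
t=cap("top");g=cv2.cvtColor(t["color"],cv2.COLOR_BGR2GRAY)
for n,cc,G in(("wrist",c,v),("top",t,g)):
    P=onplane(cc,np.c_[[q.ravel() for q in np.mgrid[:400,:640][::-1]]].T,.014).reshape(400,640,3)
    Q=(P[...,:2]-[.507,-.303])@np.array([[np.cos(.026),-np.sin(.026)],[np.sin(.026),np.cos(.026)]])
    m=((np.abs(Q[...,1])<.093)&(Q[...,0]>-.09)&(Q[...,0]<.053)&(G>122)).astype(np.uint8)
    for k in cv2.findContours(m,0,1)[0]:
        if cv2.contourArea(k)>150:
            r=cv2.minAreaRect((Q[k[:,0,1],k[:,0,0]]*1000).astype(np.float32));print(n,"board frame",np.round(r[0],1),np.round(r[1],1))
go([.58,-.3,.2])
E
```

```text
time: 50.87
position: [0.5837, -0.4061, 0.1998]
tool_rot: [0.698, 0.716, -0.001, 0.003]
ft_force: [-0.6, -0.3, -0.7]
grip_width: 0.0303
grip_force: 0.0
time: 51.2
position: [0.5838, -0.4402, 0.1972]
tool_rot: [0.698, 0.716, 0.0, -0.001]
ft_force: [-0.7, 0.0, 0.6]
grip_width: 0.0307
grip_force: 0.0
rail 917 [ 0.5814 -0.3054  0.064 ] [ 0.576 -0.339  0.047] [ 0.587 -0.273  0.067] top z 95% [0.064 0.065]
wrist board frame [-33.6 -42.1] [47.8 47.2]
wrist board frame [-27.8  34.4] [23.8 49. ]
pos [ 0.5843 -0.4391  0.1977] yaw 91.6 twist first 0 then shift cm [13.92 -0.05 -0.23]
```

Run:
```python
from h import *
c=dict(np.load("w14.npz"));W=cloud(c);v=c["color"].max(2)
Q=(W[...,:2]-[.507,-.303])@np.array([[np.cos(.026),-np.sin(.026)],[np.sin(.026),np.cos(.026)]])
on=(np.abs(Q[...,1])<.09)&(Q[...,0]>-.09)&(Q[...,0]<.05)
for lo,hi in((-.09,0),(0,.09)):
    m=on&(Q[...,1]>lo)&(Q[...,1]<hi)&(W[...,2]>.0095)&(W[...,2]<.05); P=W[m]; q=Q[m]*1000
    A=np.c_[P[:,:2],np.ones(len(P))];k=np.linalg.lstsq(A,P[:,2],rcond=None)[0]
    print(m.sum(),"ctr",((np.percentile(q,2,0)+np.percentile(q,98,0))/2).round(1),"size",(np.percentile(q,98,0)-np.percentile(q,2,0)).round(1),"z",np.percentile(P[:,2],[5,50,95]).round(4),"slope",k[:2].round(3))
    m2=on&(Q[...,1]>lo)&(Q[...,1]<hi)&(W[...,2]<.008); print(" board z",np.median(W[m2][:,2]).round(4))
c=cap("top");W=cloud(c)
for a,b in((187,198),(206,217)):
    P=W[a:b,290:362].reshape(-1,3)
    for _ in range(6):
        A=np.c_[P[:,:2],np.ones(len(P))];k=np.linalg.lstsq(A,P[:,2],rcond=None)[0];e=abs(A@k-P[:,2]);P=P[e<max(2*np.median(e),.002)]
    print(k.round(3),np.degrees(np.arctan(np.hypot(*k[:2]))).round(1))
```

```text
2199 ctr [-33.9 -43.6] size [46.2 46.5] z [0.0127 0.014  0.0153] slope [-0.005  0.001]
 board z 0.0041
1329 ctr [-27.2  34.4] size [46.1 23.6] z [0.0121 0.014  0.0154] slope [-0.006  0.024]
 board z 0.0042
[ 0.476 -0.048 -0.173] 25.5
[-5.575 -0.7    2.851] 79.9
```

The plate is home, with its rail top at 64 mm, and both tiles lie flat on the board. The tray reading is unclear, so I'll press the handle gently against its rest stop to be sure.

```bash
python3 -m pendant '[{"jaw":0,"linear":[3.9,-1.17,-0.3],"twist":0},{"jaw":0,"linear":[3.9,-1.17,0],"twist":0},{"jaw":0,"linear":[3.9,-1.17,0],"twist":0},{"jaw":0,"linear":[3.9,-1.17,0],"twist":0},{"jaw":0,"linear":[3.9,-1.17,0],"twist":0},{"jaw":0,"linear":[3.9,-1.17,0],"twist":0},{"jaw":0,"linear":[3.9,-1.17,0],"twist":0},{"jaw":0,"linear":[3.9,-1.17,0],"twist":0},{"jaw":0,"linear":[3.9,-1.17,0],"twist":0},{"jaw":0,"linear":[3.9,-1.17,0],"twist":0},{"jaw":0,"linear":[3.9,-1.17,0],"twist":0}]'
python3 -m pendant '[{"jaw":0,"linear":[2.6,-0.9,0],"twist":3.5},{"jaw":0,"linear":[0,0,0],"twist":3.5},{"jaw":0,"linear":[0,0,0],"twist":0},{"jaw":0,"linear":[0,0,0],"twist":0},{"jaw":0,"linear":[0,0,0],"twist":0}]'
python3 -c "
from h import *
go([.4350,.0112,.153],84.5)"
```

```text
time: 52.27
position: [0.4432, -0.0126, 0.2018]
tool_rot: [0.697, 0.717, 0.0, 0.0]
ft_force: [0.5, -0.2, -0.5]
grip_width: 0.0003
grip_force: 0.0
time: 52.68
position: [0.4354, 0.0104, 0.2017]
tool_rot: [0.74, 0.673, 0.0, 0.001]
ft_force: [-0.3, -0.2, -0.0]
grip_width: 0.0005
grip_force: 0.0
pos [0.4354 0.0104 0.2017] yaw 84.6 twist first 0.1 then shift cm [ 0.07 -0.05  4.87]
```

```bash
python3 -m pendant '[{"jaw":0,"linear":[0,0,3],"twist":0},{"jaw":0,"linear":[0,0,1],"twist":0},{"jaw":0,"linear":[0,0,0.4],"twist":0},{"jaw":0,"linear":[0,0,0],"twist":0},{"jaw":0,"linear":[0,0,0],"twist":0}]'
python3 -m pendant '[{"jaw":0,"linear":[0,0,0.3],"twist":0},{"jaw":0,"linear":[0,0,0.2],"twist":0},{"jaw":0,"linear":[0,0,0],"twist":0}]'
python3 -m pendant '[{"jaw":0,"linear":[0,0,0.2],"twist":0},{"jaw":0,"linear":[0,0,0],"twist":0}]'
```

```text
time: 53.1
position: [0.4355, 0.01, 0.1575]
tool_rot: [0.74, 0.672, 0.0, 0.0]
ft_force: [-0.3, 0.6, 0.1]
grip_width: 0.0005
grip_force: 0.0
time: 53.35
position: [0.4346, 0.0102, 0.1532]
tool_rot: [0.74, 0.673, -0.0, 0.0]
ft_force: [-3.4, -1.2, 7.2]
grip_width: 0.0004
grip_force: 3.5
time: 53.52
position: [0.4345, 0.0103, 0.1528]
tool_rot: [0.74, 0.673, -0.0, 0.001]
ft_force: [-7.3, -1.8, 25.8]
grip_width: 0.0002
grip_force: 12.4
```

The handle is hard against the rest stop (z 0.1528 m, force rising). I'll lift off and hand in.

```bash
python3 -m pendant '[{"jaw":0,"linear":[0,0,-1],"twist":0},{"jaw":0,"linear":[0,0,-4],"twist":0},{"jaw":0,"linear":[0,0,-3],"twist":0},{"jaw":0,"linear":[0,0,0],"twist":0},{"jaw":0,"linear":[0,0,0],"twist":0},{"jaw":0,"linear":[0,0,0],"twist":0}]'
python3 - <<'E'
from h import *
c=cap("scene");v=c["color"].max(2)
# tiles still on board: project expected centres, check white
for q in((-.034,-.043),(-.027,.045)):
    p=[.507+q[0]*1-.026*q[1],-.303+q[1]+.026*q[0],.014];u=proj(c,p)[0].astype(int);print(u,c["color"][u[1],u[0]],cloud(c)[u[1],u[0]].round(3))
print(robot.hand_in())
E
```

```text
time: 54.02
position: [0.4346, 0.0107, 0.2303]
tool_rot: [0.74, 0.672, 0.0, 0.0]
ft_force: [-0.2, -0.4, -0.3]
grip_width: -0.0
grip_force: 0.0
[237 161] [202 211 213] [ 0.475 -0.347  0.015]
[256 172] [131 137 139] [ 0.477 -0.264  0.013]
the job is handed in; nothing more can be done
None
```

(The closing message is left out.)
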